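Press the terrines

TASK

Put the terrines under the press: stand every filled mould in the press bed with the moulds spaced evenly about the middle, lay the press board flat and centred along the row on their lids, then hook the forked end of the press bar round a stud, under its head, and swing the bar about that stud until its other end catches the other stud. Set the crank on the bar's square drive and wind it clockwise until the foot presses on the board with its spring about half compressed, then take the crank off and stand it back on the black coaster. Leave the other kitchen things where they are.

Things in the scene. Friction and masses are not known exactly. Their poses are not given: they have to be found in the camera images.
- press: terrine press, fixed: a maple bed 130 (local x) x 345 (local y) x 20 mm with three shallow bays side by side along local y, each 70 mm (local x) x 56 mm (local y), framed by steel ribs 4 mm wide and 5 mm high, and two upright steel studs; origin at the centre of its underside on the worktop, z up. (A wall cabinet hangs 0.46 m above the worktop beyond x = 0.60, left of y = -0.04)
- bay_left (a point): centre of the left bay's floor (on the bed's top, 20 mm above the worktop), 60 mm from the middle bay along +local y; axes as the press
- bay_middle (a point): centre of the middle bay's floor, straight below the middle between the studs
- bay_right (a point): centre of the right bay's floor, 60 mm from the middle bay along -local y
- stud_left (a point): seat of the left stud, on its axis, 140 mm from the press's middle along +local y: top of the stud's 30 mm wide round collar, 117 mm above the worktop. Above the seat is a neck 12 mm in diameter and 17 mm high, and above that a round head 30 mm wide and 12 mm thick; the bar lies on the collar, round the neck, under the head
- stud_right (a point): seat of the right stud, the same, 140 mm from the middle along -local y
- bar: steel press bar, 318 (local x) x 30 x 11 mm thick, 0.55 kg with its screw; origin at the centre of its underside. A brass block 34 x 30 mm in its middle stands 16 mm above it, sides flush with the bar's: grip here, across local y. Below hang spring and foot, a plate 60 x 44 mm, underside 24 mm below the bar's when wound up; on the worktop the bar stands on its foot
- drive (a point): foot of the square drive on top of the brass block, 27 mm above the bar's underside; the drive is 12 mm square and 18 mm high with a tapered tip, and this point's x and y axes are square to its flats and turn with it
- spindle (a joint): turning of the square drive, rad, 0 wound up, grows clockwise seen from above; 8 mm of foot travel a turn, stays where it is left (friction 0.05 N m)
- foot (a joint): how far the foot's spring is compressed, m: 0 free to 0.010 solid; 4 N at first plus 2 N per mm. With bar, moulds and board in place the foot starts 9 mm above the board; about 2.6 turns in all make it half compressed
- crank: crank, 0.28 kg, standing on its hub: hub 34 x 34 x 20 mm with a 15 mm square socket, 20 mm deep, open below; flat arm 16 mm wide, 8 mm thick on top of the hub (z 20 to 28 mm) along +local x, an upright wooden knob at its end; origin at the centre of the hub's underside (mouth of the socket). Seated on the drive the hub sits on the brass block
- crank_knob (a point): middle of the knob: 18 mm in diameter, 40 mm high, turns freely on its own upright axis, 60 mm from the hub's axis, 49 mm above the hub's underside
- coaster: black slate coaster, 96 x 96 x 10 mm, fixed, the crank's place; origin at the centre of its underside
- mould_white: white terrine mould, filled, 60 (local x) x 46 (local y) mm, with an inset wooden lid 50 mm above its underside; sides straight, 43 mm high; 0.35 kg; origin at the centre of its underside. It stands in a bay with its 60 mm side along the ribs. May be absent
- mould_blue: blue mould, otherwise the same; may be absent
- mould_red: terracotta mould, otherwise the same; may be absent
- board: wooden press board, 200 (local x) x 54 (local y) x 14 mm with a steel plate let into its middle, 0.16 kg; origin at the centre of its underside
- pink_mug: pink and white mug, 88 mm high, to be left alone
- timer: round egg timer, to be left alone
- pitcher: white jug, 96 mm high, to be left alone
- lemon: lemon, to be left alone
- coffee_mug: striped mug, to be left alone
- bar_fork (a point): in the fork at the bar's -x end, where the stud's axis lies when seated: 140 mm from the bar's middle, on the underside. Slot 17 mm wide, open at the end, prongs reach 20 mm past this point. With the fork home on a stud, swing the bar towards its own +y side to take the other stud into the hook
- bar_hook (a point): in the hook at the bar's +x end, where the other stud's axis lies when seated: 140 mm from the bar's middle, on the underside. Slot 18 mm wide along local x, open to local +y, bottom 7.5 mm beyond this point. The seated bar has 6 mm of play in height between collar and head and rises by it when the foot presses

How it is judged:
By the outcome, as a careful person would: the job done as asked, in the order asked, and still so for the second after the job is handed in, with the robot touching nothing.
Of mould_white, mould_blue, mould_red only 2 to 3 are there at a start; the rules pass over those that are not, and their reading is None.
At some moment in a run one of mould_white, mould_blue, mould_red may be knocked a few centimetres aside while the robot is not near it.
It also fails if it takes over 210 s, if anything falls off the work surface, if the arm or the gripper's body presses on something with over 40 N, if the wrist force passes 120 N, or if a joint passes its speed limit or range.

ROBOT

A 6-joint arm with a two-finger parallel gripper is mounted at the origin on a cart in front of the work surface, level with it; the furniture and walls round the work are solid. World frame = base frame: x ahead of the robot, y to its left, z up, the work surface at z = 0. Lengths are in mm, angles in rad, forces in N, time in s.
With the tool pointing down it reaches from about 300 to 875 mm from the base axis. Payload 4.2 kg.
Tool frame: the origin (TCP) lies at the very end of the fingers, on their centre line; the grasp point (between the pads) lies 19 mm behind it; z points along the fingers, y is the line along which they close (so a half turn about z gives the same grasp; the last joint's range is limited). The gripper opens to 85 mm and grips with 20 to 120 N. Pads are 22 mm wide; open, the fingers measure 114 mm over their backs; the gripper's body (76 mm by 85 mm) begins 54 mm behind the grasp point. The pads swing forward as they close: fully open they stand 13 mm farther back than shut.
Start: joints at [-1.203, 0.32, 1.565, -0, 1.257, -0.02], TCP at [217.442, -532.316, 231.338] pointing down, gripper open.
Joint ranges: [-3.11, 3.11], [-0.84, 2.01], [0.21, 2.61], [-1.34, 4.49], [0.05, 2.63], [-2.56, 2.56]. Speed limits (rad/s): [2.57, 2.57, 3.14, 3.14, 3.14, 3.14].

INTERFACE

Orientations are given as [roll, pitch, yaw] about the fixed x, y, z axes, in that order (R = Rz(yaw) Ry(pitch) Rx(roll)).
In Python, from station import robot gives the robot as it stands.
- The arm moves only by the tool apply_moves, never from a script. Its argument "commands" is a list of rows, each a list of 3 entries, a list of its own where there are three numbers: the turn, a rotation vector about the tool's x, y, z in rad, then the shift along the tool's x, y, z in cm, then the closure, from -1 (fully open) to 1 (shut), so that 0 is half open. In form: [[[ax, ay, az], [tx, ty, tz], claw], ...]. A call has 1 to 8 rows; each row is the pose to reach, as a shift and turn from the pose commanded when the call began, along the tool's axes at that moment; what a row does not reach only later rows make up. A row lasts 1/10 s, in which the tool goes at most 50 mm and 8.59 degrees, less where a joint would pass 70% of its speed; a pose out of reach is approached as far as the arm can. A call with a gripper value outside its range is refused whole. The fingers move at their own pace and stop on an object; the grip force is fixed at half the most. Time passes only in rows, so rows that repeat a pose let the fingers close. It gives the time, the measured TCP pose, the force, the opening and the grip force at its end, in the units of the state.
- robot.observe(): the state, without advancing time (a new reading comes with each control period).
- robot.grab_frame(name): name is "scene" or "top" or "wrist"; returns the picture (420x560x3 uint8, red, green, blue); there is no depth.
- robot.camera_info(name): a dict with "fov_y" (degrees; the focal length in pixels is half the picture's height over the tangent of half this angle, whatever the lens; pixels are square), "cx", "cy" (the principal point, pixels), "world_from_camera" (4x4, takes a point from camera to world coordinates). Camera axes: x right, y up, looking along -z (the intrinsics and any distortion apply to the point x, -y, -z); pixel columns grow to the right and rows downward; lengths in mm; the calibration is good to about 2 mm. The wrist camera is an equidistant fisheye: a pixel r from the principal point sees the ray r / f radians off the axis. A picture is of the moment at which its call begins: read the wrist's pose just before it. camera_info takes no time and is no camera call; for the wrist camera it gives the pose at the moment of the call.
- robot.sign_off(): hands the job in; it is judged then, once.
Trained networks look in the newest picture that a camera, given by its name, has taken for a name from the list of things; names that differ only in an ending like _2 or _b are one class to them, and where a whole thing is asked for, a point or a joint stands for the part that bears it (a point fixed in the world has none). Each returns a list of dicts, best first, with "conf" (0 to 1); they miss things now and then, are a little off and sometimes report something else, mostly with a low value. They report only what shows in the picture. A call takes as long as a camera call.
- robot.search_frame(camera, thing): "centre" ([x, y, z] in mm, in the coordinates of the camera as it stood for that picture, good to about 4 mm: the middle of the surface that is visible of it).
- robot.place_of(camera, thing): "centre" ([x, y, z] in mm, in the coordinates of the camera as it stood for that picture, good to about 4 mm: a listed point, or the origin of a listed thing).
The state is a dict: "time": time; "joint_pos": joint angles; "qd": joint speeds; "effort": joint torques, N m; "tcp_pos": TCP position; "ee_rot": TCP orientation; "contact_force": force on the tool from outside, world axes, zero at the start; "wrist_torque": the same for the moment, N m; "width": opening from 0.0 (shut) to 1.0 (fully open); "gripper_force": force on a finger pad.
Only numpy, scipy, OpenCV 4.12 (cv2) and the standard library are available. Lean on these libraries where they do the work, as an engineer would, in place of code of your own. Each camera call takes 0.05 s, during which the arm holds its last target. There are 200 camera calls.

## Working session

There is one attempt and no reset: what is moved stays moved. The work goes in short steps, Python scripts to look and compute and a tool call to move; the robot and the scene stay as the last step left them, time stands still between calls to the robot, and variables do not carry over. Pictures are saved under pics/ and viewed, at most 14 in all, crops included, and the job is handed in when it is done.

Besides the shell and the picture viewer there is one more tool, called after "Request:" by a JSON object that holds its "op" and its "data". apply_moves: Moves the arm, as the interface text tells. Its arguments: {"type":"object","properties":{"commands":{"type":"array"}},"required":["commands"]}

```bash
ls; mkdir -p pics
cat > h.py <<'E'
import numpy as np, cv2
from scipy.spatial.transform import Rotation as R
from station import robot
def grab(n,f=None):
    im=robot.grab_frame(n)
    if f: cv2.imwrite('pics/'+f,im[:,:,::-1])
    return im
def find(cam,things,fn='place_of',k=1):
    T=np.array(robot.camera_info(cam)['world_from_camera'])
    out={}
    for t in things:
        for d in getattr(robot,fn)(cam,t)[:k]:
            p=T[:3,:3]@np.array(d['centre'])+T[:3,3]
            out.setdefault(t,[]).append((p,d['conf']))
            print(cam,fn[:5],t,p.round(0),round(d['conf'],2),{a:b for a,b in d.items() if a not in('centre','conf')} or '')
    return out
E
python3 - <<'E'
from h import *
print(robot.observe())
for c in('scene','top'):
    grab(c,c+'0.png'); i=robot.camera_info(c); print(c,i)
    find(c,['bay_left','bay_middle','bay_right','stud_left','stud_right','bar','bar_fork','bar_hook','drive','crank','crank_knob','coaster','mould_white','mould_blue','mould_red','board'])
E
```

```text
pics
{'time': 0.0, 'joint_pos': array([-1.20300270e+00,  3.20294829e-01,  1.56571109e+00, -3.55848522e-05,
        1.25740887e+00, -1.99881104e-02]), 'qd': array([-0.00145611,  0.00062327, -0.00156474, -0.00042772,  0.00017401,
        0.0019805 ]), 'effort': array([ 4.58872790e-03, -4.15516162e+01, -2.34158260e+01,  2.74442718e-04,
        8.19062639e-03,  7.56602567e-07]), 'tcp_pos': array([ 217.24662968, -531.84425277,  230.4681408 ]), 'ee_rot': array([-3.1397702e+00, -2.5938825e-06,  3.8779274e-01]), 'contact_force': array([0.16610888, 0.0849407 , 1.07025262]), 'wrist_torque': array([-0.04173256,  0.00237343,  0.04102612]), 'gripper_force': 0.0, 'width': 1.0006629522516135}
scene {'fov_y': 55.67761871652985, 'cx': 274.4445396238764, 'cy': 215.6103069210504, 'world_from_camera': array([[-6.90518362e-01,  5.19038681e-01, -5.03769035e-01,
        -5.88164973e+01],
       [-7.23060556e-01, -5.13797282e-01,  4.61731292e-01,
         6.06902657e+02],
       [-1.91787598e-02,  6.83089453e-01,  7.30082854e-01,
         9.61535677e+02],
       [ 0.00000000e+00,  0.00000000e+00,  0.0000000
[... 1003 characters left out ...]
,  5.78248286e-01,  8.15805592e-01,
         1.58408372e+03],
       [ 0.00000000e+00,  0.00000000e+00,  0.00000000e+00,
         1.00000000e+00]])}
top place bay_left [483. -73.  17.] 0.65 
top place bay_right [ 480. -193.   20.] 0.97 
top place stud_left [494.   6. 113.] 0.83 
top place bar [473. 433.  25.] 0.73 
top place bar_fork [324. 441.  23.] 0.94 
top place bar_hook [611. 432.  24.] 0.82 
top place crank [470. 129.  12.] 0.75 
top place crank_knob [ 684. -115.    1.] 0.75 
top place coaster [454. 142.   5.] 0.89 
top place mould_white [528. 262.   2.] 0.76 
top place mould_blue [428. 260.  -3.] 0.66 
top place mould_red [453. 333.   0.] 0.83 
top place board [ 638. -288.    6.] 0.76
```

View pics/scene0.png

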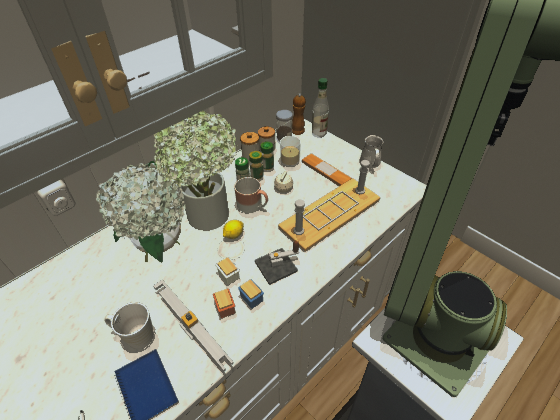

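View pics/top0.png

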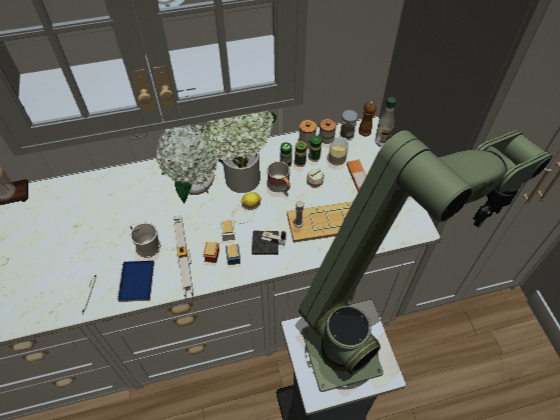

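Three moulds show: white at (228,268), red at (225,302) and blue at (251,292) in the scene picture. The bar lies along x at (195,325), the crank is on the coaster at (280,262), and the press is at (330,212). I'm setting out towards the moulds for a close look.

Request:
{"op": "apply_moves", "data": {"commands": [[[0,0,-1.18],[24.8,-30,-5],-1],[[0,0,-1.18],[24.8,-30,-5],-1],[[0,0,-1.18],[24.8,-30,-5],-1],[[0,0,-1.18],[24.8,-30,-5],-1],[[0,0,-1.18],[24.8,-30,-5],-1],[[0,0,-1.18],[24.8,-30,-5],-1],[[0,0,-1.18],[24.8,-30,-5],-1],[[0,0,-1.18],[24.8,-30,-5],-1]]}}

```text
time: 2.5
tcp_pos: [333.7, -158.7, 282.0]
ee_rot: [3.14, 0.0, 1.574]
contact_force: [1.9, -0.7, 0.6]
width: 1.003
gripper_force: 0.0
```

```bash
cat >> h.py <<'E'
def plan(x,y,z,yaw,o=None):
    "shift (cm, tool axes) and turn from the measured pose to a tool-down target"
    o=o or robot.observe(); M=R.from_euler('xyz',o['ee_rot'])
    T=R.from_euler('xyz',[np.pi,0,yaw])
    d=M.inv().apply(np.array([x,y,z])-o['tcp_pos'])/10
    print('plan turn',(M.inv()*T).as_rotvec().round(3),'shift',d.round(2),'| at',o['tcp_pos'].round(1),o['ee_rot'].round(3),'w',round(o['width'],3),'t',round(o['time'],1),'F',o['contact_force'].round(1))
E
python3 -c "
from h import *
print(robot.observe()['joint_pos']); plan(470,280,280,1.57)"
```

```text
[-4.75210552e-01 -4.69431881e-02  1.87681264e+00  2.93562473e-04
  1.31032655e+00 -4.78184040e-01]
plan turn [0.001 0.    0.004] shift [43.83 13.76  0.2 ] | at [ 333.7 -158.7  282. ] [3.14  0.    1.574] w 1.003 t 2.5 F [ 1.9 -0.7  0.6]
```

Request:
{"op": "apply_moves", "data": {"commands": [[[0,0,0],[35,11,0],-1],[[0,0,0],[35,11,0],-1],[[0,0,0],[35,11,0],-1],[[0,0,0],[35,11,0],-1],[[0,0,0],[35,11,0],-1],[[0,0,0],[35,11,0],-1],[[0,0,0],[35,11,0],-1],[[0,0,0],[35,11,0],-1]]}}

```text
time: 3.3
tcp_pos: [445.5, 192.8, 281.0]
ee_rot: [3.141, -0.001, 1.572]
contact_force: [0.4, -0.4, -0.2]
width: 0.999
gripper_force: 0.0
```

Request:
{"op": "apply_moves", "data": {"commands": [[[0,0,0],[8.8,2.8,0],-1],[[0,0,0],[8.8,2.8,0],-1],[[0,0,0],[8.8,2.8,0],-1],[[0,0,0],[8.8,2.8,0],-1]]}}

```text
time: 3.7
tcp_pos: [472.7, 276.6, 280.7]
ee_rot: [-3.14, 0.002, 1.569]
contact_force: [0.8, 0.2, 0.8]
width: 0.999
gripper_force: 0.0
```

Run:
```python
from h import *
plan(470,280,280,1.57)
i=robot.camera_info('wrist'); print(i)
im=grab('wrist'); cv2.imwrite('pics/w1.png',cv2.resize(im[:,:,::-1],(800,600),interpolation=cv2.INTER_CUBIC))
np.save('w1.npy',im)
find('wrist',['mould_white','mould_blue','mould_red','crank','crank_knob','bar','bar_fork','bar_hook','drive','coaster'])
```

```text
plan turn [-0.001  0.002 -0.001] shift [ 0.34 -0.27  0.07] | at [472.7 276.6 280.7] [-3.140e+00  2.000e-03  1.569e+00] w 0.999 t 3.7 F [0.8 0.2 0.8]
{'fov_y': 65.70646984690485, 'cx': 288.2742521393818, 'cy': 214.37758929952773, 'world_from_camera': array([[ 9.99997860e-01,  1.77439393e-03,  1.06329688e-03,
         4.73960820e+02],
       [-1.98955068e-03,  9.65733814e-01,  2.59526957e-01,
         3.41455097e+02],
       [-5.66358700e-04, -2.59528517e-01,  9.65735279e-01,
         4.23331991e+02],
       [ 0.00000000e+00,  0.00000000e+00,  0.00000000e+00,
         1.00000000e+00]])}
wrist place mould_white [528. 259.  -4.] 0.59 
wrist place mould_blue [420. 259.   1.] 0.63 
wrist place mould_red [448. 330.   0.] 0.88 
wrist place crank [467. 125.   8.] 0.72 
wrist place crank_knob [431.  74.  57.] 0.98 
wrist place bar [467. 436.  26.] 0.8 
wrist place bar_fork [327. 428.  26.] 0.93 
wrist place bar_hook [608. 422.  27.] 0.71 
wrist place drive [471. 430.  55.] 0.67 
wrist place coaster [455. 135.   2.] 0.71
```

View pics/w1.png

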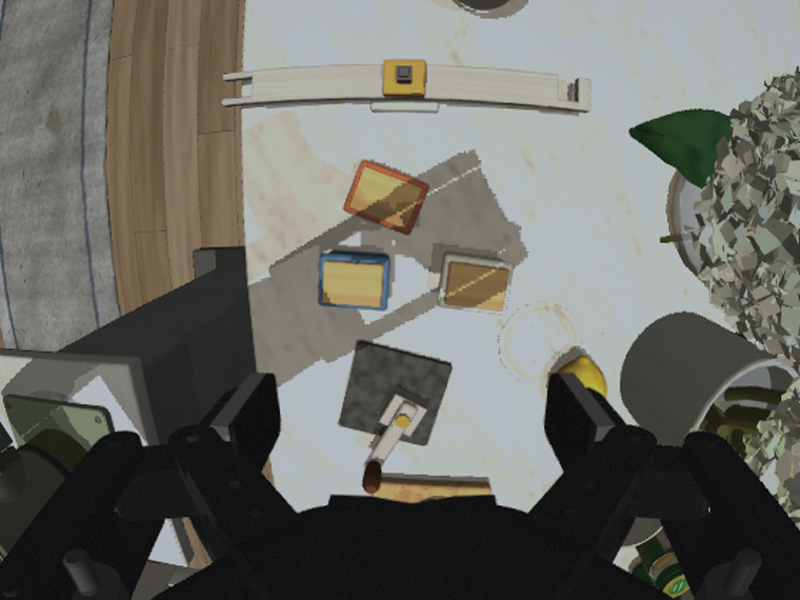

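The wrist picture (right = +x, up = +y) shows the red lid at (386,197), blue at (354,284) and white at (477,283). The bar runs from (225,88) with the fork to (590,95) with the hook, its drive at (404,73). The crank hub is at (405,415) and its knob at (373,475). Now I'll work out yaws from the corners.

```bash
cat >> h.py <<'E'
def px2w(cam,uv,z,info=None):
    "pixels (native) to world on plane z"
    i=info or robot.camera_info(cam); T=np.array(i['world_from_camera']); f=210/np.tan(np.radians(i['fov_y'])/2)
    out=[]
    for u,v in uv:
        a,b=u-i['cx'],v-i['cy']
        if cam=='wrist':
            r=np.hypot(a,b)+1e-9; th=r/f; d=np.array([np.sin(th)*a/r,-np.sin(th)*b/r,-np.cos(th)])
        else: d=np.array([a/f,-b/f,-1])
        d=T[:3,:3]@d; s=(z-T[2,3])/d[2]; out.append(T[:3,3]+s*d)
    return np.array(out)
E
python3 - <<'E'
from h import *
def q(n,pts,z):
    w=px2w('wrist',np.array(pts)*.7,z)[:,:2]
    (c,s,a)=cv2.minAreaRect(w.astype(np.float32))
    e=w[1]-w[0]; e2=w[2]-w[3] if len(w)>3 else e
    print(n,'mean',w.mean(0).round(1),'size',np.round(s,1),'yaw',np.arctan2(e[1],e[0]).round(3),np.arctan2(e2[1],e2[0]).round(3))
q('red',[(366,166),(424,186),(410,230),(350,208)],50)
q('blue',[(324,262),(386,264),(385,305),(322,305)],50)
q('white',[(447,260),(511,264),(508,305),(443,301)],50)
w=px2w('wrist',np.array([(224,90),(590,96),(404,73)])*.7,35);print(w.round(0))
E
```

```text
red mean [454.8 331.3] size [37.2 51.6] yaw -0.346 -0.365
blue mean [426.1 260.3] size [36.8 53.4] yaw -0.044 -0.004
white mean [528.6 261.3] size [35.1 55.4] yaw -0.057 -0.066
[[311. 433.  35.]
 [629. 425.  35.]
 [468. 437.  35.]]
```

Request:
{"op": "apply_moves", "data": {"commands": [[[0,0,0.02],[-1.6,-4.8,5],-1],[[0,0,0.02],[-1.6,-4.8,10],-1],[[0,0,0.02],[-1.6,-4.8,15],-1],[[0,0,0.02],[-1.6,-4.8,20],-1],[[0,0,0.02],[-1.6,-4.8,23],-1],[[0,0,0.02],[-1.6,-4.8,25.5],-1],[[0,0,0.02],[-1.6,-4.8,27.2],-1],[[0,0,0.02],[-1.6,-4.8,27.2],-1]]}}

```text
time: 5.05
tcp_pos: [423.4, 260.0, 7.2]
ee_rot: [-3.137, 0.003, 1.548]
contact_force: [-0.7, -0.6, 0.7]
width: 0.995
gripper_force: 0.0
```

Request:
{"op": "apply_moves", "data": {"commands": [[[0,0,0],[0,0,0],1],[[0,0,0],[0,0,0],1],[[0,0,0],[0,0,0],1],[[0,0,0],[0,0,0],1],[[0,0,0],[0,0,0],1],[[0,0,0],[0,0,0],1]]}}

```text
time: 5.65
tcp_pos: [425.3, 261.3, 10.8]
ee_rot: [3.14, -0.001, 1.548]
contact_force: [-1.5, 0.8, 6.6]
width: 0.693
gripper_force: 65.6
```

Request:
{"op": "apply_moves", "data": {"commands": [[[0,0,0],[0,0,-5],1],[[0,0,0],[0,0,-10],1],[[0,0,0],[0,0,-15],1],[[0,0,0],[0,0,-20],1],[[0,0,0],[0,0,-20],1]]}}

```text
time: 6.15
tcp_pos: [428.6, 263.0, 216.9]
ee_rot: [3.127, -0.009, 1.548]
contact_force: [1.3, 0.7, -3.2]
width: 0.695
gripper_force: 68.2
```

Run:
```python
from h import *
plan(460,-95,250,1.48)
```

```text
plan turn [ 0.014 -0.009  0.068] shift [-35.69   4.01  -3.56] | at [428.6 263.  216.9] [ 3.127 -0.009  1.548] w 0.695 t 6.2 F [ 1.3  0.7 -3.2]
```

Request:
{"op": "apply_moves", "data": {"commands": [[[0,0,0.068],[-4.8,0.6,-3.3],1],[[0,0,0.068],[-9.6,1.2,-3.3],1],[[0,0,0.068],[-14.4,1.8,-3.3],1],[[0,0,0.068],[-19.2,2.4,-3.3],1],[[0,0,0.068],[-24,3,-3.3],1],[[0,0,0.068],[-28.8,3.6,-3.3],1],[[0,0,0.068],[-33.6,4.2,-3.3],1],[[0,0,0.068],[-38,4.8,-3.3],1]]}}

```text
time: 6.95
tcp_pos: [463.2, -122.2, 241.4]
ee_rot: [-3.141, 0.0, 1.479]
contact_force: [1.1, 0.6, -3.9]
width: 0.694
gripper_force: 68.0
```

Request:
{"op": "apply_moves", "data": {"commands": [[[0,0,0],[-4.8,0.9,0],1],[[0,0,0],[-8,1.5,0],1],[[0,0,0],[-9.7,1.9,0],1],[[0,0,0],[-9.7,1.9,0],1],[[0,0,0],[-9.7,1.9,0],1],[[0,0,0],[-9.7,1.9,0],1]]}}

```text
time: 7.55
tcp_pos: [473.9, -217.0, 242.0]
ee_rot: [-3.141, -0.001, 1.481]
contact_force: [-0.4, -0.4, -3.3]
width: 0.697
gripper_force: 68.0
```

Run:
```python
from h import *
plan(478,-215,250,1.48)
i=robot.camera_info('wrist'); np.save('w2i.npy',i,allow_pickle=True)
im=grab('wrist'); cv2.imwrite('pics/w2.png',cv2.resize(im[:,:,::-1],(800,600),interpolation=cv2.INTER_CUBIC))
find('wrist',['bay_left','bay_middle','bay_right','stud_left','stud_right','press','mould_blue','board'])
```

```text
plan turn [-0.001 -0.001  0.001] shift [ 0.23  0.39 -0.8 ] | at [ 473.9 -217.   242. ] [-3.141e+00 -1.000e-03  1.481e+00] w 0.697 t 7.5 F [-0.4 -0.4 -3.3]
wrist place bay_left [483. -79.  19.] 0.84 
wrist place bay_middle [ 483. -137.   22.] 0.6 
wrist place bay_right [ 477. -199.   19.] 0.71 
wrist place press [ 480. -137.   -7.] 0.7 
wrist place mould_blue [ 475. -215.  233.] 0.94 
wrist place board [ 635. -289.   -3.] 0.62
```

View pics/w2.png

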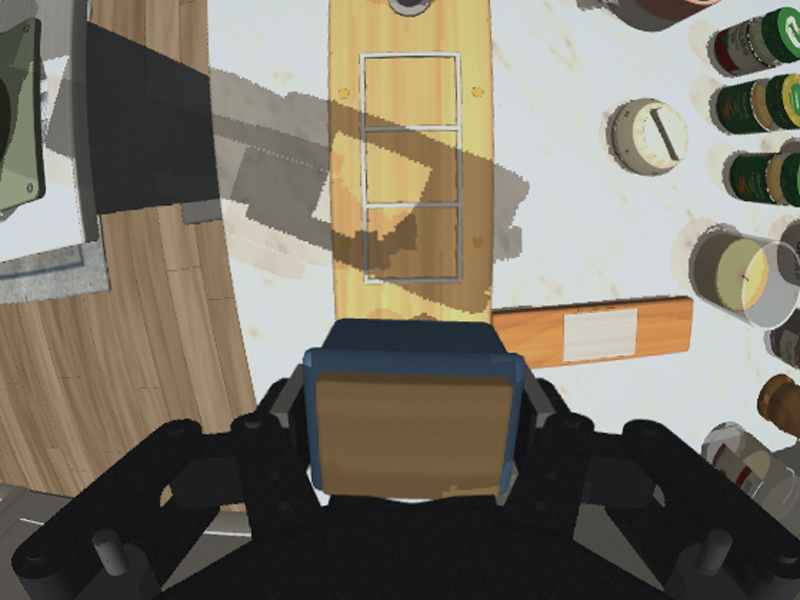

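The bay ribs' corners are at (361,55), (461,55), (461,283) and (364,280), with cross ribs at rows 128 and 205. The mould is held straight, and the press board is at (600,333).

Run:
```python
from h import *
w=px2w('wrist',np.array([(361,55),(461,55),(461,283),(364,280),(363,129),(460,128),(365,205),(461,204)])*.7,25)[:,:2]
print(w.round(1)); c=w[:4].mean(0); l=w[0]+w[1]-w[2]-w[3]; print('c',c.round(1),'yaw',np.arctan2(-l[0],l[1]).round(3), np.linalg.norm(l)/2,
 [np.arctan2(*(w[b]-w[a])[::-1]).round(3) for a,b in((0,1),(3,2),(4,5),(6,7))])
print('mid bay',w[4:].mean(0))
w=px2w('wrist',np.array([(493,313),(690,297),(689,350),(494,367)])*.7,12)[:,:2]
print('board',w.round(0),w.mean(0))
plan(487,-77,120,1.49)
```

```text
[[ 451.8  -46.4]
 [ 528.5  -53.4]
 [ 513.3 -234.1]
 [ 436.8 -224.7]
 [ 448.1 -106.5]
 [ 522.1 -112.4]
 [ 443.9 -165.7]
 [ 517.8 -171.6]]
c [ 482.6 -139.7] yaw -0.084 180.0819782684764 [np.float64(-0.091), np.float64(-0.122), np.float64(-0.08), np.float64(-0.08)]
mid bay [ 482.99863571 -139.07804079]
board [[ 540. -265.]
 [ 734. -268.]
 [ 738. -322.]
 [ 539. -314.]] [ 637.86825085 -292.308403  ]
plan turn [ 0.    0.   -0.01] shift [ 1.418e+01 -1.000e-02  1.224e+01] | at [ 474.2 -218.2  242.4] [3.141 0.    1.48 ] w 0.69 t 8.0 F [-0.2  0.6 -3.6]
```

Request:
{"op": "apply_moves", "data": {"commands": [[[0,0,-0.006],[4.5,0,2],1],[[0,0,-0.006],[9,0,4],1],[[0,0,-0.006],[13,0,8],1],[[0,0,-0.006],[14.1,0.1,12],1],[[0,0,-0.006],[14.1,0.1,15.2],1],[[0,0,-0.006],[14.1,0.1,15.2],1],[[0,0,-0.006],[14.1,0.1,15.2],1]]}}

```text
time: 8.7
tcp_pos: [488.7, -78.3, 90.9]
ee_rot: [3.141, 0.0, 1.486]
contact_force: [0.9, 0.2, -3.7]
width: 0.695
gripper_force: 67.7
```

Run:
```python
from h import *
i=np.load('w2i.npy',allow_pickle=True).item()
w=px2w('wrist',np.array([(306,352),(415,350),(524,356),(316,373),(511,377)])*.7,243+32,i); print((w-[474,-217.5,0]).round(1))
plan(487.6,-78.2,32,1.486)
grab('wrist'); find('wrist',['mould_blue'])
```

```text
[[-24.   26.  275. ]
 [  3.9  24.3 275. ]
 [ 31.8  19.9 275. ]
 [-22.3  20.  275. ]
 [ 28.2  14.3 275. ]]
plan turn [ 0.  0. -0.] shift [ 0.   -0.11  5.89] | at [488.7 -78.3  90.9] [3.141 0.    1.486] w 0.695 t 8.7 F [ 0.9  0.2 -3.7]
wrist place mould_blue [485. -78.  85.] 0.88
```

Request:
{"op": "apply_moves", "data": {"commands": [[[0,0,0],[0,-0.1,3],1],[[0,0,0],[0,-0.1,5],1],[[0,0,0],[0,-0.1,5.6],1],[[0,0,0],[0,-0.1,5.8],1],[[0,0,0],[0,-0.1,5.9],1],[[0,0,0],[0,-0.1,5.9],1]]}}

```text
time: 9.4
tcp_pos: [488.0, -78.3, 32.5]
ee_rot: [3.139, 0.0, 1.486]
contact_force: [-0.0, 0.3, -3.5]
width: 0.693
gripper_force: 67.8
```

Request:
{"op": "apply_moves", "data": {"commands": [[[0,0,0],[0,0,0.1],1],[[0,0,0],[0,0,0.1],1]]}}

```text
time: 9.6
tcp_pos: [487.5, -78.1, 30.9]
ee_rot: [3.14, 0.0, 1.486]
contact_force: [-0.2, 0.0, -2.2]
width: 0.692
gripper_force: 68.2
```

Request:
{"op": "apply_moves", "data": {"commands": [[[0,0,0],[0,0,0],-1],[[0,0,0],[0,0,0],-1],[[0,0,0],[0,0,0],-1],[[0,0,0],[0,0,0],-1],[[0,0,0],[0,0,-4],-1],[[0,0,0],[0,0,-8.5],-1],[[0,0,0],[0,0,-13],-1],[[0,0,0],[0,0,-17],-1]]}}

```text
time: 10.4
tcp_pos: [487.1, -78.0, 202.7]
ee_rot: [3.14, 0.0, 1.486]
contact_force: [0.1, 0.0, -0.6]
width: 1.001
gripper_force: 0.0
```

Request:
{"op": "apply_moves", "data": {"commands": [[[0,0,-0.025],[4.5,0.2,0],-1],[[0,0,-0.025],[9,0.4,0],-1],[[0,0,-0.025],[13.5,0.5,0],-1],[[0,0,-0.025],[18,0.6,0],-1],[[0,0,-0.025],[22.5,0.7,0],-1],[[0,0,-0.025],[27,0.8,0],-1],[[0,0,-0.025],[27,1.2,0],-1],[[0,0,-0.025],[27,1.2,0],-1]]}}

```text
time: 11.2
tcp_pos: [522.0, 190.7, 199.9]
ee_rot: [-3.141, 0.001, 1.513]
contact_force: [0.5, -0.2, 0.8]
width: 1.002
gripper_force: 0.0
```

Run:
```python
from h import *
im=grab('wrist'); cv2.imwrite('pics/w3.png',cv2.resize(im[:,:,::-1],(560,420)))
f=find('wrist',['mould_white','mould_red','mould_blue'])
plan(528,260,8,1.511)
```

```text
wrist place mould_white [528. 257.  -5.] 0.97 
wrist place mould_red [449. 331.   3.] 0.77 
plan turn [-0.     0.    -0.002] shift [ 7.17  0.19 19.23] | at [521.7 188.7 200.3] [-3.141  0.     1.509] w 1.0 t 11.4 F [0.5 0.7 0.3]
```

View pics/w3.png

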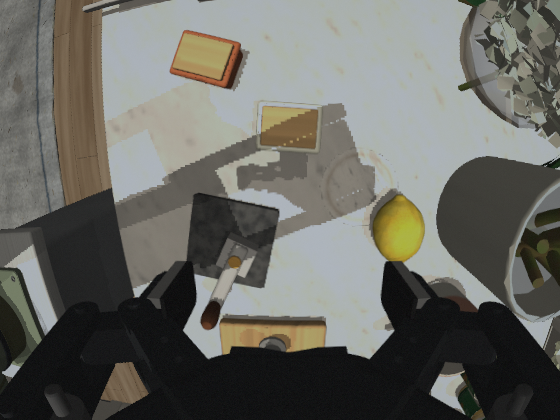

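The white mould at (288,127) and the red at (205,60) are unmoved, and the lemon at (400,227) is clear of the fingers. I'll grasp white.

Request:
{"op": "apply_moves", "data": {"commands": [[[0,0,0],[4.5,0.1,2],-1],[[0,0,0],[7.1,0.2,6],-1],[[0,0,0],[7.1,0.2,11],-1],[[0,0,0],[7.1,0.2,15],-1],[[0,0,0],[7.1,0.2,17.5],-1],[[0,0,0],[7.1,0.2,19.2],-1],[[0,0,0],[7.1,0.2,19.2],-1],[[0,0,0],[7.1,0.2,19.2],-1]]}}

```text
time: 12.2
tcp_pos: [528.6, 260.0, 8.8]
ee_rot: [3.141, -0.0, 1.509]
contact_force: [-0.4, -0.1, -0.3]
width: 0.999
gripper_force: 0.0
```

Request:
{"op": "apply_moves", "data": {"commands": [[[0,0,0],[0,0,0],1],[[0,0,0],[0,0,0],1],[[0,0,0],[0,0,0],1],[[0,0,0],[0,0,0],1],[[0,0,0],[0,0,0],1],[[0,0,0],[0,0,0],1]]}}

```text
time: 12.8
tcp_pos: [528.5, 260.9, 10.2]
ee_rot: [3.14, -0.001, 1.51]
contact_force: [-2.4, -1.1, 5.8]
width: 0.693
gripper_force: 65.2
```

Request:
{"op": "apply_moves", "data": {"commands": [[[0,0,0],[0,0,-5],1],[[0,0,0],[0,0,-10],1],[[0,0,0],[0,0,-15],1],[[0,0,0],[0,0,-19],1],[[0,0,0],[0,0,-19],1],[[0,0,0],[0,0,-19],1]]}}

```text
time: 13.4
tcp_pos: [527.7, 260.5, 198.7]
ee_rot: [3.141, -0.0, 1.511]
contact_force: [-0.4, -0.0, -5.1]
width: 0.696
gripper_force: 68.1
```

Run:
```python
from h import *
plan(482.5,-138,200,1.486)
plan(482.5,-138,31,1.486)
```

```text
plan turn [ 0.001 -0.     0.025] shift [-40.05  -2.12  -0.14] | at [527.7 260.5 198.7] [ 3.141 -0.     1.511] w 0.696 t 13.4 F [-0.4 -0.  -5.1]
plan turn [ 0.001 -0.     0.025] shift [-40.06  -2.14  16.76] | at [527.7 260.5 198.7] [ 3.141 -0.     1.511] w 0.696 t 13.4 F [-0.4 -0.  -5.1]
```

Request:
{"op": "apply_moves", "data": {"commands": [[[0,0,0.025],[-4.5,-0.3,0],1],[[0,0,0.025],[-9,-0.5,0],1],[[0,0,0.025],[-13.5,-0.7,0],1],[[0,0,0.025],[-18,-0.9,0],1],[[0,0,0.025],[-22.5,-1.2,0],1],[[0,0,0.025],[-27,-1.5,0],1],[[0,0,0.025],[-31.5,-1.7,0],1],[[0,0,0.025],[-36,-1.9,0],1]]}}

```text
time: 14.2
tcp_pos: [485.2, -98.7, 195.6]
ee_rot: [-3.136, -0.001, 1.486]
contact_force: [1.3, 0.2, -4.1]
width: 0.7
gripper_force: 68.0
```

Request:
{"op": "apply_moves", "data": {"commands": [[[0,0,0],[-3,-0.1,0],1],[[0,0,0],[-4.1,-0.2,1],1],[[0,0,0],[-4.1,-0.2,5],1],[[0,0,0],[-4.1,-0.2,9],1],[[0,0,0],[-4.1,-0.2,12],1],[[0,0,0],[-4.1,-0.2,12],1],[[0,0,0],[-4.1,-0.2,12],1]]}}

```text
time: 14.9
tcp_pos: [481.4, -137.4, 77.3]
ee_rot: [-3.139, -0.001, 1.486]
contact_force: [0.9, 0.1, -3.7]
width: 0.696
gripper_force: 67.8
```

Run:
```python
from h import *
plan(482.5,-138,31,1.486)
grab('wrist'); find('wrist',['mould_white','mould_blue'])
```

```text
plan turn [-0.003 -0.001  0.   ] shift [-0.06  0.13  4.63] | at [ 481.4 -137.4   77.3] [-3.139e+00 -1.000e-03  1.486e+00] w 0.696 t 14.9 F [ 0.9  0.1 -3.7]
wrist place mould_white [ 485. -141.   63.] 0.81 
wrist place mould_blue [482. -78.  24.] 0.94
```

Request:
{"op": "apply_moves", "data": {"commands": [[[0,0,0],[0,0.1,3],1],[[0,0,0],[0,0.1,4.2],1],[[0,0,0],[0,0.1,4.5],1],[[0,0,0],[0,0.1,4.7],1],[[0,0,0],[0,0.1,4.7],1],[[0,0,0],[0,0.1,4.7],1]]}}

```text
time: 15.65
tcp_pos: [483.6, -138.3, 32.0]
ee_rot: [3.14, 0.0, 1.486]
contact_force: [0.5, 0.6, -3.9]
width: 0.694
gripper_force: 67.9
```

Request:
{"op": "apply_moves", "data": {"commands": [[[0,0,0],[0,0,0],-1],[[0,0,0],[0,0,0],-1],[[0,0,0],[0,0,0],-1],[[0,0,0],[0,0,0],-1],[[0,0,0],[0,0,-4],-1],[[0,0,0],[0,0,-8.5],-1],[[0,0,0],[0,0,-13],-1],[[0,0,0],[0,0,-17],-1]]}}

```text
time: 16.45
tcp_pos: [483.2, -138.3, 203.8]
ee_rot: [3.14, 0.001, 1.486]
contact_force: [1.4, 0.3, -0.9]
width: 1.002
gripper_force: 0.0
```

Request:
{"op": "apply_moves", "data": {"commands": [[[0,0,0.1],[4.5,-0.7,0],-1],[[0,0,0.2],[9,-1.4,0],-1],[[0,0,0.27],[13.5,-2.1,0],-1],[[0,0,0.27],[18,-2.8,0],-1],[[0,0,0.27],[22.5,-3.5,0],-1],[[0,0,0.27],[27,-4.2,0],-1],[[0,0,0.27],[31.5,-4.9,0],-1],[[0,0,0.27],[36,-5.7,0],-1]]}}

```text
time: 17.25
tcp_pos: [456.5, 227.1, 201.5]
ee_rot: [3.141, -0.0, 1.216]
contact_force: [0.0, -0.9, -0.5]
width: 1.001
gripper_force: 0.0
```

Run:
```python
from h import *
im=grab('wrist'); cv2.imwrite('pics/w4.png',im[:,:,::-1])
find('wrist',['mould_red','mould_blue','mould_white','bar','bar_fork','bar_hook','drive'])
plan(453,331,9,1.216)
```

```text
wrist place mould_red [448. 341.   3.] 0.89 
wrist place bar [466. 441.  28.] 0.88 
wrist place bar_fork [328. 438.  24.] 0.92 
wrist place drive [ 636. -283.   -2.] 0.6 
plan turn [ 0.     0.    -0.002] shift [ 9.89 -4.12 19.23] | at [457.  224.  201.3] [3.141 0.    1.214] w 1.002 t 17.6 F [-0.1  0.6 -0.1]
```

View pics/w4.png

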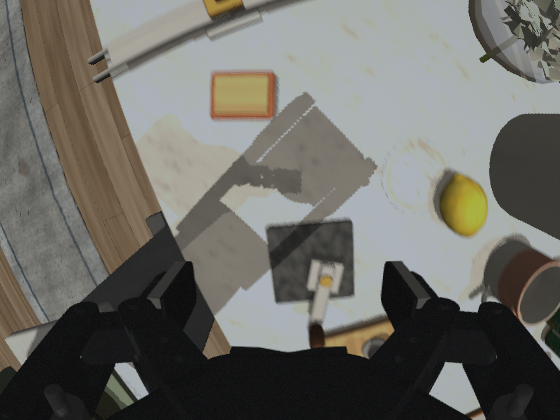

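The red lid is at (244,95), square to the tool. The blue and white moulds are out of view behind the gripper.

Run:
```python
from h import *
w=px2w('wrist',np.array([(215,76),(270,75),(272,113),(216,114)]),50)[:,:2]; print(w.round(0),w.mean(0).round(1), [np.arctan2(*(w[b]-w[a])[::-1]).round(3) for a,b in((0,1),(3,2))])
plan(*w.mean(0),9,1.216)
```

```text
[[437. 355.]
 [483. 337.]
 [473. 304.]
 [425. 322.]] [454.3 329.5] [np.float64(-0.378), np.float64(-0.367)]
plan turn [ 0.     0.    -0.002] shift [ 9.8  -3.94 19.23] | at [457.  224.  201.3] [3.141 0.    1.214] w 1.002 t 17.6 F [-0.1  0.6 -0.1]
```

Request:
{"op": "apply_moves", "data": {"commands": [[[0,0,0.008],[4.5,-2,1],-1],[[0,0,0.008],[9,-3.8,4],-1],[[0,0,0.008],[9.9,-4,9],-1],[[0,0,0.008],[9.9,-4,14],-1],[[0,0,0.008],[9.9,-4,17.5],-1],[[0,0,0.008],[9.9,-4,19.2],-1],[[0,0,0.008],[9.9,-4,19.2],-1],[[0,0,0.008],[9.9,-4,19.2],-1]]}}

```text
time: 18.45
tcp_pos: [454.7, 331.5, 9.8]
ee_rot: [3.141, -0.001, 1.206]
contact_force: [1.2, 0.9, -0.0]
width: 1.001
gripper_force: 0.0
```

Request:
{"op": "apply_moves", "data": {"commands": [[[0,0,0],[0,0,0],1],[[0,0,0],[0,0,0],1],[[0,0,0],[0,0,0],1],[[0,0,0],[0,0,0],1],[[0,0,0],[0,0,0],1],[[0,0,0],[0,0,0],1]]}}

```text
time: 19.05
tcp_pos: [454.4, 332.6, 11.3]
ee_rot: [3.14, -0.002, 1.207]
contact_force: [-1.3, 0.6, 5.4]
width: 0.689
gripper_force: 67.0
```

Request:
{"op": "apply_moves", "data": {"commands": [[[0,0,0],[0,0,-5],1],[[0,0,0],[0,0,-10],1],[[0,0,0],[0,0,-15],1],[[0,0,0],[0,0,-19],1],[[0,0,0],[0,0,-19],1],[[0,0,0],[0,0,-19],1]]}}

```text
time: 19.65
tcp_pos: [453.6, 331.8, 200.2]
ee_rot: [3.14, -0.001, 1.208]
contact_force: [0.1, -1.6, -4.8]
width: 0.692
gripper_force: 68.3
```

Run:
```python
from h import *
plan(477.4,-197.8,200,1.486)
plan(470,100,200,1.486)
```

```text
plan turn [ 0.001 -0.001 -0.278] shift [-4.867e+01  2.103e+01 -2.000e-02] | at [453.6 331.8 200.2] [ 3.140e+00 -1.000e-03  1.208e+00] w 0.692 t 19.6 F [ 0.1 -1.6 -4.8]
plan turn [ 0.001 -0.001 -0.278] shift [-21.09   9.76   0.  ] | at [453.6 331.8 200.2] [ 3.140e+00 -1.000e-03  1.208e+00] w 0.692 t 19.6 F [ 0.1 -1.6 -4.8]
```

Request:
{"op": "apply_moves", "data": {"commands": [[[0,0,-0.1],[-4.5,1.9,0],1],[[0,0,-0.2],[-9,3.9,0],1],[[0,0,-0.278],[-13.3,5.75,0],1],[[0,0,-0.278],[-17.5,7.6,0],1],[[0,0,-0.278],[-21.8,9.4,0],1],[[0,0,-0.278],[-26,11.2,0],1],[[0,0,-0.278],[-30,13,0],1],[[0,0,-0.278],[-34,14.7,0],1]]}}

```text
time: 20.45
tcp_pos: [468.7, -39.7, 197.1]
ee_rot: [-3.137, -0.0, 1.486]
contact_force: [1.6, 0.1, -3.2]
width: 0.693
gripper_force: 68.1
```

Request:
{"op": "apply_moves", "data": {"commands": [[[0,0,0],[-4.5,0.6,0],1],[[0,0,0],[-9,1.2,0],1],[[0,0,0],[-13,1.7,0],1],[[0,0,0],[-15.8,2.1,2],1],[[0,0,0],[-15.8,2.1,6],1],[[0,0,0],[-15.8,2.1,10],1],[[0,0,0],[-15.8,2.1,12],1],[[0,0,0],[-15.8,2.1,12],1]]}}

```text
time: 21.25
tcp_pos: [473.8, -195.6, 74.4]
ee_rot: [-3.13, -0.004, 1.485]
contact_force: [-0.7, -0.3, -2.7]
width: 0.687
gripper_force: 67.9
```

Run:
```python
from h import *
plan(477.4,-197.8,32,1.486)
grab('wrist'); find('wrist',['mould_white','mould_blue','mould_red'])
```

```text
plan turn [-0.012 -0.004 -0.   ] shift [-0.21  0.43  4.24] | at [ 473.8 -195.6   74.4] [-3.13  -0.004  1.485] w 0.687 t 21.2 F [-0.7 -0.3 -2.7]
wrist place mould_white [ 488. -143.   18.] 0.84 
wrist place mould_blue [478. -81.  27.] 0.67 
wrist place mould_red [ 473. -198.   67.] 0.93
```

Request:
{"op": "apply_moves", "data": {"commands": [[[0,0,0],[0,0,0],1],[[0,0,0],[0,0,0],1],[[0,0,0],[0,0,0],1]]}}

```text
time: 21.75
tcp_pos: [478.3, -197.3, 80.0]
ee_rot: [3.14, 0.001, 1.486]
contact_force: [-0.4, 0.0, -3.2]
width: 0.693
gripper_force: 67.9
```

Run:
```python
from h import *
plan(477.4,-197.8,32,1.486)
```

```text
plan turn [ 0.001  0.001 -0.   ] shift [-0.06 -0.09  4.8 ] | at [ 478.3 -197.3   80. ] [3.140e+00 1.000e-03 1.486e+00] w 0.693 t 21.8 F [-0.4  0.  -3.2]
```

Request:
{"op": "apply_moves", "data": {"commands": [[[0,0,0],[0,-0.1,3],1],[[0,0,0],[0,-0.1,4.2],1],[[0,0,0],[0,-0.1,4.6],1],[[0,0,0],[0,-0.1,4.9],1],[[0,0,0],[0,-0.1,4.9],1],[[0,0,0],[0,-0.1,4.9],1]]}}

```text
time: 22.35
tcp_pos: [477.4, -197.3, 31.3]
ee_rot: [3.141, 0.0, 1.486]
contact_force: [-1.2, 0.4, 2.9]
width: 0.69
gripper_force: 68.9
```

Request:
{"op": "apply_moves", "data": {"commands": [[[0,0,0],[0,0,0],-1],[[0,0,0],[0,0,0],-1],[[0,0,0],[0,0,0],-1],[[0,0,0],[0,0,0],-1],[[0,0,0],[0,0,-4],-1],[[0,0,0],[0,0,-8.5],-1],[[0,0,0],[0,0,-13],-1],[[0,0,0],[0,0,-17],-1]]}}

```text
time: 23.15
tcp_pos: [477.1, -197.2, 202.6]
ee_rot: [3.14, 0.001, 1.486]
contact_force: [-0.1, -0.9, -0.6]
width: 1.003
gripper_force: 0.0
```

Request:
{"op": "apply_moves", "data": {"commands": [[[0,0,0.14],[0,2,0],-1],[[0,0,0.28],[-2,4,0],-1],[[0,0,0.42],[-4,6,0],-1],[[0,0,0.56],[-6,8,0],-1],[[0,0,0.7],[-8,9,0],-1],[[0,0,0.84],[-8,9,0],-1],[[0,0,0.98],[-8,9,0],-1],[[0,0,1.12],[-8,9,0],-1]]}}

```text
time: 23.95
tcp_pos: [559.9, -284.7, 199.9]
ee_rot: [-3.141, 0.0, 0.36]
contact_force: [-0.4, -0.1, -0.1]
width: 0.997
gripper_force: 0.0
```

Request:
{"op": "apply_moves", "data": {"commands": [[[0,0,0.14],[0,0,0],-1],[[0,0,0.28],[0,0,0],-1],[[0,0,0.396],[0,0,0],-1],[[0,0,0.396],[0,0,0],-1],[[0,0,0.396],[0,0,0],-1]]}}

```text
time: 24.45
tcp_pos: [559.9, -284.4, 200.2]
ee_rot: [3.142, 0.0, -0.028]
contact_force: [-0.7, 0.4, -0.5]
width: 1.002
gripper_force: 0.0
```

Run:
```python
from h import *
plan(638,-291,5,-0.03)
im=grab('wrist'); cv2.imwrite('pics/w5.png',im[:,:,::-1])
find('wrist',['board','mould_red','mould_white','mould_blue'])
```

```text
plan turn [0.    0.    0.002] shift [ 7.83  0.44 19.52] | at [ 559.9 -284.4  200.2] [ 3.142  0.    -0.028] w 1.002 t 24.4 F [-0.7  0.4 -0.5]
wrist place board [ 636. -291.   -1.] 0.85 
wrist place mould_red [ 479. -200.   21.] 0.58 
wrist place mould_white [ 485. -140.   15.] 0.8 
wrist place mould_blue [479. -80.  24.] 0.76
```

View pics/w5.png

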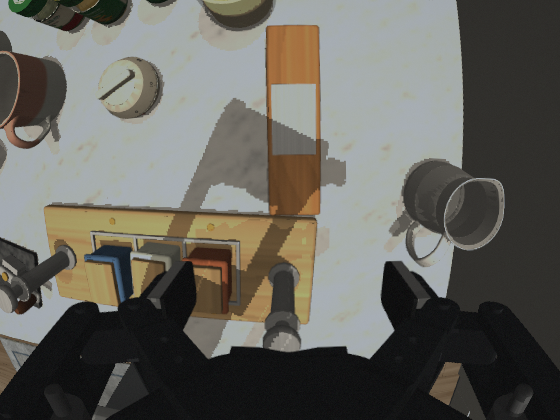

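The board spans (266,26) to (321,214), with its plate centred at (294,120). All three moulds stand in the bays. The jug at (450,205) and the timer at (128,87) are clear.

Run:
```python
from h import *
w=px2w('wrist',np.array([(266.5,26),(318.5,25.5),(320.5,214),(268,213),(294.5,120)]),14)[:,:2]
print(w.round(1),w[:4].mean(0).round(1),'yaw',[np.arctan2(*(w[a]-w[b])[::-1]).round(3) for a,b in((0,3),(1,2))])
plan(*w[:4].mean(0),5,-0.03)
```

```text
[[ 735.4 -268.1]
 [ 734.6 -320.5]
 [ 537.6 -318.1]
 [ 540.3 -263. ]
 [ 635.5 -293.3]] [ 637.  -292.4] yaw [np.float64(-0.026), np.float64(-0.013)]
plan turn [0.    0.    0.001] shift [ 7.73  0.56 19.53] | at [ 559.9 -284.5  200.3] [ 3.141  0.    -0.029] w 0.998 t 24.7 F [-0.   1.2  0.1]
```

Request:
{"op": "apply_moves", "data": {"commands": [[[0,0,-0.01],[4.5,0.3,1],-1],[[0,0,-0.01],[7.7,0.5,4],-1],[[0,0,-0.01],[7.7,0.5,9],-1],[[0,0,-0.01],[7.7,0.5,14],-1],[[0,0,-0.01],[7.7,0.5,18],-1],[[0,0,-0.01],[7.7,0.5,19.5],-1],[[0,0,-0.01],[7.7,0.5,19.9],-1],[[0,0,-0.01],[7.7,0.5,19.9],-1]]}}

```text
time: 25.5
tcp_pos: [637.7, -292.3, 2.6]
ee_rot: [3.141, -0.002, -0.02]
contact_force: [0.7, -0.1, 0.0]
width: 0.995
gripper_force: 0.0
```

Request:
{"op": "apply_moves", "data": {"commands": [[[0,0,0],[0,0,0],1],[[0,0,0],[0,0,0],1],[[0,0,0],[0,0,0],1],[[0,0,0],[0,0,0],1],[[0,0,0],[0,0,0],1],[[0,0,0],[0,0,0],1],[[0,0,0],[0,0,0],1]]}}

```text
time: 26.2
tcp_pos: [638.1, -292.5, 4.2]
ee_rot: [3.14, -0.004, -0.02]
contact_force: [-0.4, -0.6, 6.3]
width: 0.61
gripper_force: 63.4
```

Request:
{"op": "apply_moves", "data": {"commands": [[[0,0,0],[0,0,-3],1],[[0,0,0],[0,0,-8],1],[[0,0,0],[0,0,-13],1],[[0,0,0],[0,0,-18],1],[[0,0,0],[0,0,-20],1],[[0,0,0],[0,0,-20],1],[[0,0,0],[0,0,-20],1]]}}

```text
time: 26.9
tcp_pos: [636.0, -291.5, 200.7]
ee_rot: [-3.141, 0.001, -0.02]
contact_force: [0.4, 1.3, -1.9]
width: 0.607
gripper_force: 64.4
```

Run:
```python
from h import *
grab('wrist'); find('wrist',['board'])
plan(482.5,-138,200,1.486)
```

```text
wrist place board [ 632. -291.  195.] 0.87 
plan turn [-0.005  0.002 -1.506] shift [-15.6  -15.01  -0.04] | at [ 635.5 -291.2  198.6] [-3.14   0.004 -0.02 ] w 0.603 t 27.0 F [-1.4  0.7 -1.3]
```

Request:
{"op": "apply_moves", "data": {"commands": [[[0,0,0],[-3.5,-3.2,0],1],[[0,0,-0.14],[-7,-6.5,0],1],[[0,0,-0.28],[-10.5,-9.8,0],1],[[0,0,-0.42],[-14,-13,0],1],[[0,0,-0.56],[-15.6,-15,0],1],[[0,0,-0.7],[-15.6,-15,0],1],[[0,0,-0.84],[-15.6,-15,0],1],[[0,0,-0.98],[-15.6,-15,0],1]]}}

```text
time: 27.8
tcp_pos: [482.5, -138.1, 199.4]
ee_rot: [-3.138, 0.001, 0.966]
contact_force: [-0.1, 0.5, -1.3]
width: 0.607
gripper_force: 64.4
```

Request:
{"op": "apply_moves", "data": {"commands": [[[0,0,-0.14],[0,0,2],1],[[0,0,-0.28],[0,0,4],1],[[0,0,-0.42],[0,0,6],1],[[0,0,-0.526],[0,0,8],1],[[0,0,-0.526],[0,0,8],1],[[0,0,-0.526],[0,0,8],1],[[0,0,-0.526],[0,0,8],1]]}}

```text
time: 28.5
tcp_pos: [484.2, -138.8, 121.7]
ee_rot: [3.141, 0.0, 1.484]
contact_force: [-0.1, -1.2, -1.2]
width: 0.606
gripper_force: 64.4
```

Run:
```python
from h import *
plan(482.5,-138,75,1.486)
im=grab('wrist'); cv2.imwrite('pics/w6.png',im[:,:,::-1])
find('wrist',['board','mould_blue','mould_red'])
im=grab('scene'); find('scene',['mould_red','mould_white','mould_blue','board'])
```

```text
plan turn [ 0.001  0.    -0.002] shift [ 0.07 -0.18  4.67] | at [ 484.2 -138.8  121.7] [3.141 0.    1.484] w 0.606 t 28.5 F [-0.1 -1.2 -1.2]
wrist place board [ 484. -140.  118.] 0.75 
scene place mould_red [ 487. -142.  115.] 0.54 
scene place mould_white [ 484. -144.   18.] 0.79 
scene place mould_blue [481. -82.  19.] 0.64 
scene place board [ 485. -139.  115.] 0.55
```

View pics/w6.png

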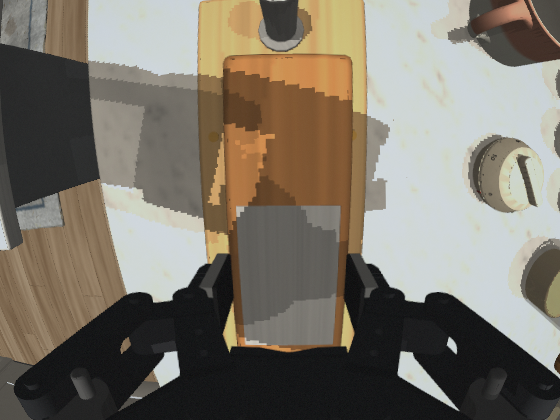

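The board is held level along the press and hides the moulds. Its far edge is at row 55, columns 224–352, and the left stud is at (280,30).

Run:
```python
from h import *
o=robot.observe(); w=px2w('wrist',np.array([(225,57),(351,57),(288,55)]),o['tcp_pos'][2]+10)
M=R.from_euler('xyz',o['ee_rot']); print(M.inv().apply(w-o['tcp_pos']).round(1))
plan(482.5,-138.5,75,1.486)
```

```text
[[ 95.7 -24.7 -10. ]
 [ 95.7  26.6 -10. ]
 [ 95.7   0.9 -10. ]]
plan turn [ 0.001  0.    -0.   ] shift [ 0.01 -0.14  4.65] | at [ 483.8 -138.7  121.5] [3.141 0.    1.486] w 0.606 t 28.9 F [-0.3  0.8 -1.9]
```

Request:
{"op": "apply_moves", "data": {"commands": [[[0,0,0],[0.3,-0.1,2],1],[[0,0,0],[0.3,-0.1,4],1],[[0,0,0],[0.3,-0.1,4.4],1],[[0,0,0],[0.3,-0.1,4.6],1],[[0,0,0],[0.3,-0.1,4.8],1],[[0,0,0],[0.3,-0.1,4.8],1],[[0,0,0],[0.3,-0.1,4.8],1]]}}

```text
time: 29.65
tcp_pos: [483.7, -135.9, 74.2]
ee_rot: [3.14, 0.001, 1.486]
contact_force: [0.4, -0.5, 1.6]
width: 0.605
gripper_force: 64.8
```

Request:
{"op": "apply_moves", "data": {"commands": [[[0,0,0],[0,0,0],-1],[[0,0,0],[0,0,0],-1],[[0,0,0],[0,0,0],-1],[[0,0,0],[0,0,0],-1],[[0,0,0],[0,0,-4],-1],[[0,0,0],[0,0,-8.5],-1],[[0,0,0],[0,0,-13],-1],[[0,0,0],[0,0,-17],-1]]}}

```text
time: 30.45
tcp_pos: [483.0, -135.6, 245.6]
ee_rot: [3.14, 0.0, 1.486]
contact_force: [0.3, -0.3, -0.9]
width: 0.993
gripper_force: 0.0
```

Request:
{"op": "apply_moves", "data": {"commands": [[[0,0,0],[4.8,-0.5,0],-1],[[0,0,0],[9.6,-1.1,0],-1],[[0,0,0],[14.4,-1.6,0],-1],[[0,0,0],[19.2,-2.2,0],-1],[[0,0,0],[24,-2.8,0],-1],[[0,0,0],[28.8,-3.3,0],-1],[[0,0,0],[33.6,-3.8,0],-1],[[0,0,0],[38.4,-4.4,0],-1]]}}

```text
time: 31.25
tcp_pos: [471.4, 252.7, 243.3]
ee_rot: [3.141, 0.0, 1.486]
contact_force: [1.2, -0.2, 0.6]
width: 0.998
gripper_force: 0.0
```

Request:
{"op": "apply_moves", "data": {"commands": [[[0,0,-0.08],[4.8,-0.5,0],-1],[[0,0,-0.08],[9.9,-1.1,0],-1],[[0,0,-0.08],[9.9,-1.1,0],-1],[[0,0,-0.08],[9.9,-1.1,0],-1],[[0,0,-0.08],[9.9,-1.1,0],-1]]}}

```text
time: 31.75
tcp_pos: [469.1, 349.3, 243.1]
ee_rot: [-3.141, 0.001, 1.565]
contact_force: [-1.0, -0.6, -1.1]
width: 1.0
gripper_force: 0.0
```

Run:
```python
from h import *
plan(468,432,240,3.116)
im=grab('wrist'); cv2.imwrite('pics/w7.png',cv2.resize(im[:,:,::-1],(800,600),interpolation=cv2.INTER_CUBIC))
find('wrist',['bar','bar_fork','bar_hook','drive'])
robot.grab_frame('top'); find('top',['board','bar'])
robot.grab_frame('scene'); find('scene',['board','mould_white','mould_red','mould_blue'])
```

```text
plan turn [-1.000e-03  1.000e-03 -1.551e+00] shift [ 8.27 -0.16  0.3 ] | at [469.1 349.3 243.1] [-3.141e+00  1.000e-03  1.565e+00] w 1.0 t 31.8 F [-1.  -0.6 -1.1]
wrist place bar [468. 433.  24.] 0.93 
wrist place bar_fork [329. 430.  21.] 0.9 
wrist place bar_hook [607. 422.  26.] 0.63 
top place board [ 486. -131.   74.] 0.56 
top place bar [471. 434.  23.] 0.98 
scene place board [ 483. -138.   71.] 0.9 
scene place mould_white [ 485. -144.   17.] 0.58 
scene place mould_red [ 475. -199.   20.] 0.64 
scene place mould_blue [483. -81.  20.] 0.47
```

View pics/w7.png

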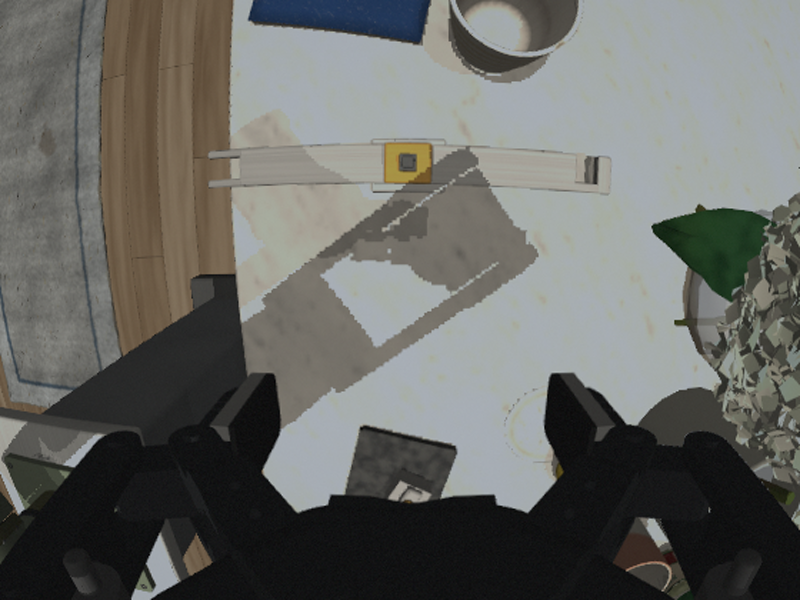

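The bar's brass block has corners (385,143) and (432,184), the drive is at (407,161), the prong tips are at (210,155) and (211,184), and the hook end is at column 610.

Run:
```python
from h import *
b=px2w('wrist',np.array([(385,143),(431,142.5),(432,184),(385.5,184)])*.7,51)[:,:2]; print('block',b.round(1),b.mean(0).round(1),[np.arctan2(*(b[q]-b[p])[::-1]).round(3) for p,q in((0,1),(3,2))])
e=px2w('wrist',np.array([(209,154.5),(210,184.5),(611,156),(610,193)])*.7,35)[:,:2]; print(e.round(1)); f=e[:2].mean(0);h=e[2:].mean(0); print('mid',(f+h)/2,'yaw',np.arctan2(*(h-f)[::-1]),np.linalg.norm(h-f))
d=px2w('wrist',np.array([(407.5,161)])*.7,66);print('drive',d.round(1))
plan(469,432.5,120,3.116)
```

```text
block [[451.8 445.5]
 [484.5 445.7]
 [485.1 415.6]
 [451.9 415.9]] [468.3 430.7] [np.float64(0.004), np.float64(-0.006)]
[[310.1 446.6]
 [310.2 422.3]
 [628.5 443.5]
 [628.4 413.6]]
mid [469.2891836  431.48463355] yaw -0.01847932183616268 318.3433095141029
drive [[467.9 431.5  66. ]]
plan turn [-0.    0.   -1.55] shift [ 8.22 -0.06 12.33] | at [469.2 350.3 243.3] [3.142 0.    1.566] w 1.0 t 32.4 F [-0.4  0.4  0.1]
```

Request:
{"op": "apply_moves", "data": {"commands": [[[0,0,-0.14],[3,0,2],-1],[[0,0,-0.28],[6,0,4],-1],[[0,0,-0.42],[8.1,-0.1,6],-1],[[0,0,-0.56],[8.1,-0.1,8],-1],[[0,0,-0.7],[8.1,-0.1,10],-1],[[0,0,-0.84],[8.1,-0.1,10],-1],[[0,0,-0.98],[8.1,-0.1,10],-1],[[0,0,-1.12],[8.1,-0.1,10],-1]]}}

```text
time: 33.2
tcp_pos: [468.6, 431.4, 142.9]
ee_rot: [-3.141, -0.0, 2.692]
contact_force: [-0.4, 0.0, 0.9]
width: 1.003
gripper_force: 0.0
```

Request:
{"op": "apply_moves", "data": {"commands": [[[0,0,-0.14],[0,0,0],-1],[[0,0,-0.28],[0,0,0],-1],[[0,0,-0.42],[0,0,0],-1],[[0,0,-0.445],[0,0,2],-1],[[0,0,-0.445],[0,0,4],-1],[[0,0,-0.445],[0,0,5],-1],[[0,0,-0.445],[0,0,5],-1],[[0,0,-0.445],[0,0,5],-1]]}}

```text
time: 34.0
tcp_pos: [468.9, 431.6, 93.7]
ee_rot: [3.141, 0.001, 3.131]
contact_force: [-0.2, -0.4, 0.3]
width: 1.001
gripper_force: 0.0
```

Run:
```python
from h import *
plan(468.6,431,24,3.13)
im=grab('wrist'); cv2.imwrite('pics/w8.png',im[:,:,::-1])
find('wrist',['bar','drive'])
```

```text
plan turn [0.    0.001 0.001] shift [ 0.04 -0.07  6.97] | at [468.9 431.6  93.7] [3.141e+00 1.000e-03 3.131e+00] w 1.001 t 34.0 F [-0.2 -0.4  0.3]
wrist place bar [469. 434.  26.] 0.95 
wrist place drive [469. 429.  55.] 0.64
```

Request:
{"op": "apply_moves", "data": {"commands": [[[0,0,0],[0,0,3],-1],[[0,0,0],[0,0,5],-1],[[0,0,0],[0,0,6.5],-1],[[0,0,0],[0,0,6.9],-1],[[0,0,0],[0,0,6.9],-1],[[0,0,0],[0,0,6.9],-1]]}}

```text
time: 34.75
tcp_pos: [469.3, 431.9, 25.5]
ee_rot: [3.14, 0.002, 3.131]
contact_force: [0.8, -0.4, 0.4]
width: 1.004
gripper_force: 0.0
```

Request:
{"op": "apply_moves", "data": {"commands": [[[0,0,0],[0,0,0],1],[[0,0,0],[0,0,0],1],[[0,0,0],[0,0,0],1],[[0,0,0],[0,0,0],1],[[0,0,0],[0,0,0],1],[[0,0,0],[0,0,0],1],[[0,0,0],[0,0,0],1],[[0,0,0],[0,0,0],1]]}}

```text
time: 35.55
tcp_pos: [468.7, 431.3, 24.4]
ee_rot: [-3.142, 0.0, 3.131]
contact_force: [0.5, -1.0, 1.9]
width: 0.341
gripper_force: 64.8
```

Request:
{"op": "apply_moves", "data": {"commands": [[[0,0,0],[0,0,-2],1],[[0,0,0],[0,0,-5],1],[[0,0,0],[0,0,-10],1],[[0,0,0],[0,0,-15],1],[[0,0,0],[0,0,-20],1],[[0,0,0],[0,0,-20],1],[[0,0,0],[0,0,-20],1]]}}

```text
time: 36.25
tcp_pos: [468.2, 431.2, 223.9]
ee_rot: [-3.141, -0.0, 3.131]
contact_force: [-0.1, 0.2, -5.9]
width: 0.335
gripper_force: 64.1
```

Run:
```python
from h import *
plan(404,-105,220,0.9)
im=grab('wrist'); cv2.imwrite('pics/w9.png',cv2.resize(im[:,:,::-1],(800,600),interpolation=cv2.INTER_CUBIC))
find('wrist',['bar','bar_fork','bar_hook','drive'])
```

```text
plan turn [-0.     0.     2.231] shift [  5.85 -53.68   0.4 ] | at [468.2 431.2 223.9] [-3.141 -0.     3.131] w 0.335 t 36.2 F [-0.1  0.2 -5.9]
wrist place bar [466. 434. 220.] 0.96 
wrist place drive [468. 429. 248.] 0.84
```

View pics/w9.png

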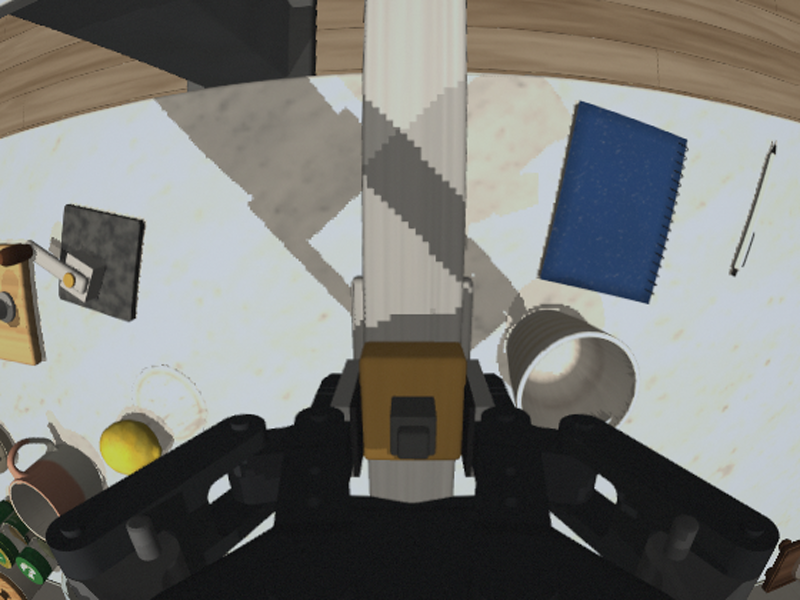

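The bar is gripped squarely: block (362–466, 345–460), drive at (413,425). The fork end points away beyond the top edge. Next I carry it beside the left stud to measure the stud relative to the bar.

Request:
{"op": "apply_moves", "data": {"commands": [[[0,0,0],[0.5,-4.6,0],1],[[0,0,0],[1,-9.2,0],1],[[0,0,0.14],[1.5,-13.8,0],1],[[0,0,0.28],[2,-18.4,0],1],[[0,0,0.42],[2.5,-23,0],1],[[0,0,0.56],[2.8,-27.6,0],1],[[0,0,0.7],[2.8,-32.2,0],1],[[0,0,0.84],[2.8,-36.8,0],1]]}}

```text
time: 37.3
tcp_pos: [435.8, 61.9, 223.5]
ee_rot: [-3.141, -0.001, 2.286]
contact_force: [1.4, -0.4, -5.2]
width: 0.34
gripper_force: 63.9
```

Request:
{"op": "apply_moves", "data": {"commands": [[[0,0,0.14],[-2,-0.5,0],1],[[0,0,0.28],[-4,-1,0],1],[[0,0,0.42],[-7,-1.8,0],1],[[0,0,0.56],[-10,-2.6,0],1],[[0,0,0.7],[-13,-3.4,0],1],[[0,0,0.84],[-16.4,-4.4,0],1],[[0,0,0.98],[-16.4,-4.4,0],1],[[0,0,1.12],[-16.4,-4.4,0],1]]}}

```text
time: 38.1
tcp_pos: [511.5, -89.6, 222.8]
ee_rot: [-3.139, 0.001, 1.163]
contact_force: [0.8, 0.0, -5.7]
width: 0.34
gripper_force: 64.0
```

Request:
{"op": "apply_moves", "data": {"commands": [[[0,0,0.085],[0,0,0],1],[[0,0,0.085],[0,0,0],1],[[0,0,0.085],[0,0,0],1],[[0,0,0.085],[0,0,0],1]]}}

```text
time: 38.5
tcp_pos: [511.5, -88.5, 223.9]
ee_rot: [-3.141, 0.0, 1.087]
contact_force: [-0.1, 0.2, -5.4]
width: 0.34
gripper_force: 64.1
```

Run:
```python
from h import *
plan(515,-89,225,1.086)
np.save('i10.npy',robot.camera_info('wrist'),allow_pickle=True)
im=grab('wrist'); cv2.imwrite('pics/w10.png',cv2.resize(im[:,:,::-1],(800,600),interpolation=cv2.INTER_CUBIC))
find('wrist',['bar','bar_fork','drive','stud_left','stud_right','board'])
```

```text
plan turn [-0.001  0.     0.001] shift [ 0.12  0.33 -0.11] | at [511.5 -88.5 223.9] [-3.141  0.     1.087] w 0.34 t 38.5 F [-0.1  0.2 -5.4]
wrist place bar [514. -82. 222.] 0.87 
wrist place drive [517. -84. 252.] 0.88 
wrist place stud_left [490.   1. 118.] 0.85
```

View pics/w10.png

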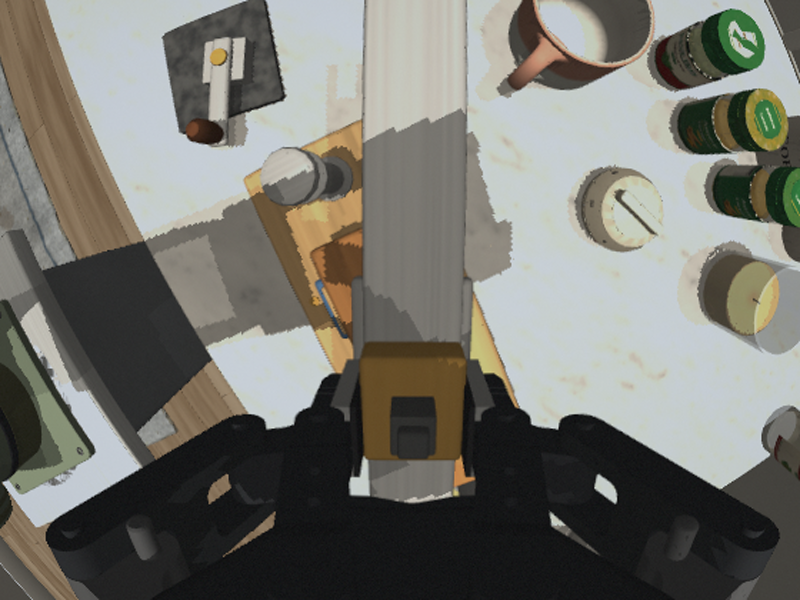

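The left stud's head is the disc at about (289,177). The bar's edges are at columns 364 and 466 at row 200, the drive is at (413,425), and the crank is at (220,60) with its knob at (205,130).

Run:
```python
from h import *
im=cv2.imread('pics/w10.png'); i=np.load('i10.npy',allow_pickle=True).item()
g=cv2.medianBlur(cv2.cvtColor(im,6)[120:240,230:380],5)
c=cv2.HoughCircles(g,cv2.HOUGH_GRADIENT,1,5,param1=80,param2=12,minRadius=25,maxRadius=33)
if c is not None: print((c[0][:5]+[230,120,0]).round(1))
o=robot.observe(); tc=np.array([511.5,-88.5,223.9]); M=R.from_euler('xyz',[np.pi,0,1.087])
def t(uv,z): return M.inv().apply(px2w('wrist',np.array(uv)*.7,z,i)-tc).round(1)
print('stud tool',t([(289,177),(290,177),(291,176)],146)); print('world',px2w('wrist',np.array([(290,177)])*.7,146,i))
print('bar edges',t([(364,200),(466,200),(363,60),(466,60),(363,310),(467,310)],235))
print('block',t([(361,345),(466,345)],251),'drive top',t([(413,430)],266))
```

```text
[[289.5 175.5  30.1]
 [297.5 177.5  29.1]
 [284.5 176.5  29.1]
 [294.5 173.5  32.4]
 [288.5 170.5  25.7]]
stud tool [[ 70.4 -57.7  77.9]
 [ 70.4 -57.2  77.9]
 [ 70.9 -56.7  77.9]]
world [[4.93574721e+02 4.50481374e-01 1.46000000e+02]]
bar edges [[ 61.1 -12.2 -11.1]
 [ 61.1  16.5 -11.1]
 [101.8 -12.5 -11.1]
 [101.8  16.5 -11.1]
 [ 28.9 -13.2 -11.1]
 [ 28.9  17.5 -11.1]]
block [[ 23.7 -12.2 -27.1]
 [ 23.7  15.6 -27.1]] drive top [[  6.6   1.6 -42.1]]
```

Run:
```python
from h import *
tc=robot.observe()['tcp_pos']; M=R.from_euler('xyz',[np.pi,0,1.087]); print(tc)
acc={}
for c in('scene','top','wrist','scene','top'):
    robot.grab_frame(c)
    T=np.array(robot.camera_info(c)['world_from_camera'])
    for n in('bar','bar_fork','bar_hook','drive','stud_left','stud_right'):
        for d in robot.place_of(c,n)[:1]:
            p=T[:3,:3]@d['centre']+T[:3,3]; print(c,n,round(d['conf'],2),p.round(0),M.inv().apply(p-tc).round(1))
```

```text
[511.72965206 -88.61980818 224.36505387]
scene bar 0.67 [518. -87. 222.] [4.2 4.8 2.2]
scene bar_fork 0.85 [580.  35. 224.] [141.6   2.9   0.7]
scene bar_hook 0.76 [ 445. -207.  226.] [-135.9   -3.8   -1.7]
scene stud_left 0.62 [495.  -1. 117.] [ 69.8 -55.6 107.2]
scene stud_right 0.62 [ 469. -276.  116.] [-185.9   49.2  108. ]
top bar_fork 0.56 [579.  45. 222.] [149.2  -2.7   2.7]
top stud_left 0.63 [495.   8. 114.] [ 77.8 -59.6 110.5]
top stud_right 0.98 [ 472. -277.  113.] [-184.8   52.7  111.7]
wrist bar 0.84 [514. -85. 224.] [4.3 0.1 0.6]
wrist bar_fork 0.43 [455. 137.   5.] [ 173.6 -155.5  219.4]
wrist drive 0.98 [515. -86. 253.] [  4.    1.2 -28.4]
wrist stud_left 0.76 [492.  -0. 121.] [ 68.9 -58.9 103.1]
wrist stud_right 0.34 [490.   3. 121.] [ 70.5 -61.9 103.6]
scene bar 0.71 [517. -86. 220.] [4.6 3.7 4.4]
scene bar_fork 0.66 [582.  38. 225.] [144.9   3.2  -0.3]
scene bar_hook 0.74 [ 447. -204.  227.] [-132.2   -3.8   -2.3]
scene drive 0.22 [517. -86. 223.] [4.4 3.4 1.2]
scene stud_left 0.87 [494.   3. 117.] [ 73.  -58.5 107.1]
scene stud_right 0.6 [ 471. -278.  117.] [-187.    52.3  107.6]
top bar 0.2 [ 485. -136.   74.] [-54.3  -1.7 150.2]
top bar_fork 0.64 [582.  43. 222.] [148.8   1.2   2.5]
top stud_left 0.85 [496.   8. 111.] [ 78.3 -59.4 113.2]
top stud_right 0.61 [ 472. -276.  114.] [-184.3   52.5  110.5]
```

The bar sits about 4.5 mm towards the fork in the grip, and the left stud is at about (493.5, 1.3). Moving to the pre-hook pose, 60 mm back from the stud.

Request:
{"op": "apply_moves", "data": {"commands": [[[0,0,0],[-4,-1.8,0],1],[[0,0,0],[-8,-3.6,0],1],[[0,0,0],[-12,-5.2,0],1],[[0,0,0],[-13.3,-5.8,1],1],[[0,0,0],[-13.3,-5.8,4],1],[[0,0,0],[-13.3,-5.8,7],1],[[0,0,0],[-13.3,-5.8,9.5],1],[[0,0,0],[-13.3,-5.8,10.3],1]]}}

```text
time: 41.4
tcp_pos: [396.8, -178.6, 119.4]
ee_rot: [-3.137, 0.0, 1.086]
contact_force: [-1.5, -0.3, -5.1]
width: 0.339
gripper_force: 63.9
```

Request:
{"op": "apply_moves", "data": {"commands": [[[0,0,0],[0,0,0],1],[[0,0,0],[0,0,0],1],[[0,0,0],[0,0,0],1],[[0,0,0],[0,0,0],1]]}}

```text
time: 41.8
tcp_pos: [399.1, -179.6, 122.4]
ee_rot: [3.139, 0.0, 1.086]
contact_force: [0.9, -0.6, -5.3]
width: 0.336
gripper_force: 63.9
```

Run:
```python
from h import *
plan(398.4,-179.7,121,1.087)
tc=robot.observe()['tcp_pos']; M=R.from_euler('xyz',[np.pi,0,1.087])
for c in('scene','top','scene'):
    robot.grab_frame(c)
    T=np.array(robot.camera_info(c)['world_from_camera'])
    for n in('bar','bar_fork','bar_hook','stud_left'):
        for d in robot.place_of(c,n)[:1]:
            p=T[:3,:3]@d['centre']+T[:3,3]; print(c,n,round(d['conf'],2),p.round(0),M.inv().apply(p-tc).round(1))
im=robot.grab_frame('scene')[:,:,::-1]; cv2.imwrite('pics/s11.png',cv2.resize(im[130:310,220:460],(800,600),interpolation=cv2.INTER_CUBIC))
```

```text
plan turn [ 0.003  0.    -0.001] shift [-0.04 -0.06  0.14] | at [ 399.1 -179.6  122.4] [3.139 0.    1.086] w 0.336 t 41.8 F [ 0.9 -0.6 -5.3]
scene bar 0.59 [ 404. -178.  119.] [3.1 3.4 3.1]
scene bar_fork 0.59 [466. -52. 123.] [143.8  -0.   -0.5]
scene bar_hook 0.89 [ 335. -296.  126.] [-133.1   -2.2   -3.9]
scene stud_left 0.93 [495.   2. 121.] [2.05e+02 2.00e-01 1.50e+00]
top bar 0.83 [ 404. -174.  118.] [6.8 1.4 4.5]
top bar_hook 0.8 [ 338. -297.  122.] [-132.6    0.2    0.6]
top stud_left 0.81 [494.   5. 117.] [207.7  -2.    5.8]
scene bar 0.62 [ 401. -177.  119.] [3.3 0.8 3.9]
scene bar_fork 0.61 [466. -52. 120.] [144.5  -0.    2.2]
scene bar_hook 0.76 [ 332. -298.  125.] [-136.    -4.6   -2.9]
scene stud_left 0.73 [496.   3. 118.] [206.8   0.6   4.6]
```

View pics/s11.png

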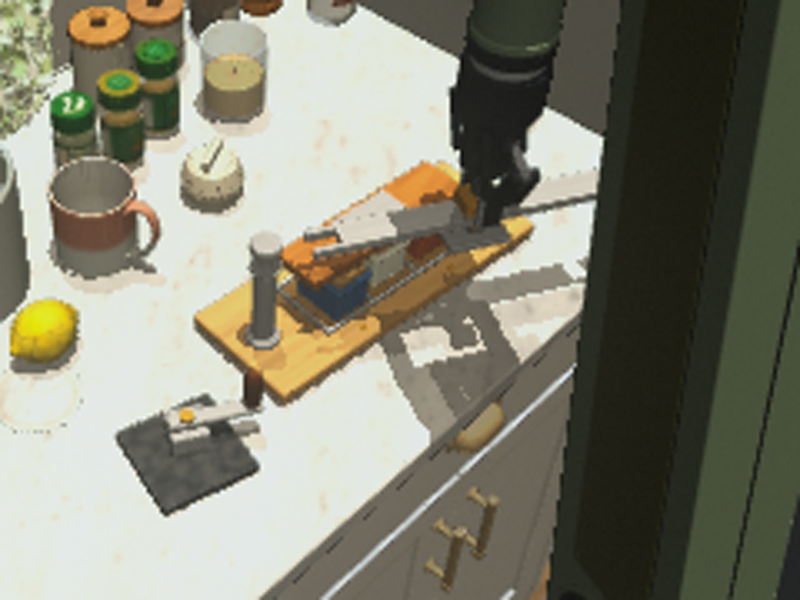

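The fork at (320,243) points at the left stud (265,250) at neck height, so I'm sliding in.

Request:
{"op": "apply_moves", "data": {"commands": [[[0,0,0],[1.5,0,0],1],[[0,0,0],[3,0,0],1],[[0,0,0],[4,0,0],1],[[0,0,0],[4,0,0],1],[[0,0,0],[4,0,0],1]]}}

```text
time: 43.1
tcp_pos: [416.5, -143.6, 121.1]
ee_rot: [-3.14, 0.0, 1.087]
contact_force: [-1.4, 0.9, -4.9]
width: 0.335
gripper_force: 64.0
```

Request:
{"op": "apply_moves", "data": {"commands": [[[0,0,0],[0.7,0,0],1],[[0,0,0],[1.4,0,0],1],[[0,0,0],[1.4,0,0],1]]}}

```text
time: 43.4
tcp_pos: [423.4, -130.5, 121.0]
ee_rot: [-3.14, -0.001, 1.086]
contact_force: [-1.9, 3.5, -5.3]
width: 0.338
gripper_force: 63.9
```

Request:
{"op": "apply_moves", "data": {"commands": [[[0,0,0],[0,-0.1,0],1],[[0,0,0],[0.4,-0.1,0],1],[[0,0,0],[0.7,-0.1,0],1],[[0,0,0],[0.7,-0.1,0],1],[[0,0,0],[0.7,-0.1,0],1]]}}

```text
time: 43.9
tcp_pos: [426.2, -124.6, 121.3]
ee_rot: [3.141, -0.001, 1.086]
contact_force: [-1.3, 2.6, -5.8]
width: 0.341
gripper_force: 64.0
```

Run:
```python
from h import *
o=robot.observe(); tc=o['tcp_pos']; M=R.from_euler('xyz',o['ee_rot']); print(tc.round(1),'F tool',M.inv().apply(o['contact_force']).round(1),o['wrist_torque'].round(2))
for c in('scene','top','scene'):
    robot.grab_frame(c)
    T=np.array(robot.camera_info(c)['world_from_camera'])
    for n in('bar','bar_fork','bar_hook','stud_left','stud_right'):
        for d in robot.place_of(c,n)[:1]:
            p=T[:3,:3]@d['centre']+T[:3,3]; print(c,n,round(d['conf'],2),p.round(0),M.inv().apply(p-tc).round(1))
o=robot.observe(); print(o['tcp_pos'],M.inv().apply(o['contact_force']).round(1))
```

```text
[ 426.2 -124.6  121.3] F tool [ 1.7 -2.3  5.8] [0.3  0.29 0.33]
scene bar 0.81 [ 430. -123.  120.] [3.1 2.2 1.2]
scene bar_fork 0.9 [495.   0. 120.] [142.3   2.4   1.2]
scene bar_hook 0.96 [ 361. -245.  124.] [-136.6   -1.5   -2.3]
scene stud_left 0.92 [495.   3. 117.] [144.7   1.9   4.7]
scene stud_right 0.65 [ 469. -275.  116.] [-113.3  108.3    5.6]
top bar 0.68 [ 432. -121.  121.] [6.  3.5 0.5]
top bar_fork 0.92 [492.  11. 119.] [150.6  -4.9   2.4]
top bar_hook 0.77 [ 365. -241.  120.] [-131.5   -0.2    1.5]
top stud_left 0.68 [495.   4. 115.] [146.1   0.9   6.8]
top stud_right 0.92 [ 474. -275.  115.] [-110.5  112.3    6.5]
scene bar 0.73 [ 429. -123.  121.] [2.5 1.6 0.6]
scene bar_fork 0.7 [493.   1. 124.] [141.9   0.3  -2.3]
scene bar_hook 0.72 [495.   2. 118.] [144.5   2.    3.8]
scene stud_left 0.85 [495.   2. 114.] [144.3   2.2   7.5]
scene stud_right 0.78 [ 470. -279.  114.] [-115.9  111.2    7.6]
[ 426.00502837 -124.88517016  121.35258506] [ 0.8 -2.5  4.7]
```

Request:
{"op": "apply_moves", "data": {"commands": [[[0,0,-0.03],[0,0.33,0],1],[[0,0,-0.06],[0.03,0.77,0],1],[[0,0,-0.12],[0.1,1.63,0],1],[[0,0,-0.18],[0.23,2.49,0],1],[[0,0,-0.24],[0.41,3.33,0],1],[[0,0,-0.24],[0.41,3.33,0],1],[[0,0,-0.24],[0.41,3.33,0],1]]}}

```text
time: 45.5
tcp_pos: [457.5, -137.1, 121.3]
ee_rot: [3.141, 0.001, 1.324]
contact_force: [-0.7, -0.4, -6.6]
width: 0.333
gripper_force: 64.1
```

Run:
```python
from h import *
o=robot.observe(); tc=o['tcp_pos']; M=R.from_euler('xyz',o['ee_rot']); print(tc.round(1),o['ee_rot'].round(3),'F tool',M.inv().apply(o['contact_force']).round(1),o['wrist_torque'].round(2))
for c in('scene','top','scene','top'):
    robot.grab_frame(c)
    T=np.array(robot.camera_info(c)['world_from_camera'])
    for n in('bar','bar_fork','bar_hook','stud_left','stud_right'):
        for d in robot.place_of(c,n)[:1]:
            p=T[:3,:3]@d['centre']+T[:3,3]; print(c,n,round(d['conf'],2),p.round(0),M.inv().apply(p-tc).round(1))
```

```text
[ 457.5 -137.1  121.3] [3.141e+00 1.000e-03 1.324e+00] F tool [-0.6 -0.6  6.6] [-0.    0.14  0.09]
scene bar 0.95 [ 459. -133.  120.] [4.1 0.6 1.3]
scene bar_fork 0.94 [494.   2. 121.] [143.6   2.    0.5]
scene bar_hook 0.66 [ 424. -265.  121.] [-132.6   -1.4   -0. ]
scene stud_left 0.64 [495.   4. 115.] [146.    2.4   6.5]
scene stud_right 0.95 [ 473. -275.  118.] [-129.7   49.     3.1]
top bar 0.58 [ 460. -134.  119.] [3.1 1.5 2.5]
top bar_fork 0.62 [495.  11. 117.] [ 1.53e+02 -1.00e-01  4.10e+00]
top bar_hook 0.76 [ 426. -265.  123.] [-132.1    0.6   -1.6]
top stud_left 0.78 [494.   4. 114.] [145.9   0.6   7.1]
top stud_right 0.68 [ 473. -274.  109.] [-128.9   48.7   12. ]
scene bar 0.72 [ 459. -134.  120.] [3.3 0.8 1.2]
scene bar_fork 0.86 [491.   2. 122.] [143.2  -1.4  -1.2]
scene bar_hook 0.63 [ 422. -269.  123.] [-136.6   -2.1   -1.8]
scene stud_left 0.73 [495.   6. 117.] [147.6   1.3   4.7]
scene stud_right 0.75 [ 470. -279.  116.] [-134.1   46.9    5.2]
top bar 0.97 [ 462. -131.  120.] [7.1 3.2 1.6]
top bar_fork 0.72 [494.   8. 118.] [1.496e+02 1.000e-01 3.600e+00]
top bar_hook 0.61 [ 425. -267.  120.] [-134.1    0.5    1.4]
top stud_left 0.84 [494.   2. 114.] [144.2   1.5   7.5]
top stud_right 0.82 [ 470. -277.  112.] [-132.7   46.9    9.4]
```

Request:
{"op": "apply_moves", "data": {"commands": [[[0,0,-0.03],[0,0.43,0],1],[[0,0,-0.06],[0.03,0.87,0],1],[[0,0,-0.09],[0.06,1.3,0],1],[[0,0,-0.09],[0.06,1.3,0],1]]}}

```text
time: 47.1
tcp_pos: [470.5, -139.4, 121.2]
ee_rot: [-3.141, 0.0, 1.417]
contact_force: [-0.6, -0.7, -5.5]
width: 0.338
gripper_force: 64.1
```

Request:
{"op": "apply_moves", "data": {"commands": [[[0,0,-0.03],[0.04,0.43,0],1],[[0,0,-0.06],[0.09,0.86,0],1],[[0,0,-0.076],[0.13,1.1,0],1],[[0,0,-0.076],[0.13,1.1,0],1],[[0,0,-0.076],[0.13,1.1,0],1]]}}

```text
time: 47.6
tcp_pos: [481.2, -139.7, 121.3]
ee_rot: [3.142, 0.0, 1.492]
contact_force: [-0.6, -0.6, -5.8]
width: 0.339
gripper_force: 64.1
```

Run:
```python
from h import *
o=robot.observe(); tc=o['tcp_pos']; M=R.from_euler('xyz',o['ee_rot']); print(tc.round(1),o['ee_rot'].round(3),'F tool',M.inv().apply(o['contact_force']).round(1),o['wrist_torque'].round(2))
for c in('scene','top','scene','top'):
    robot.grab_frame(c)
    T=np.array(robot.camera_info(c)['world_from_camera'])
    for n in('bar','bar_fork','bar_hook','stud_left','stud_right'):
        for d in robot.place_of(c,n)[:1]:
            p=T[:3,:3]@d['centre']+T[:3,3]; print(c,n,round(d['conf'],2),p.round(0),M.inv().apply(p-tc).round(1))
im=robot.grab_frame('scene')[:,:,::-1]; cv2.imwrite('pics/s12.png',cv2.resize(im[150:270,260:420],(800,600),interpolation=cv2.INTER_CUBIC))
```

```text
[ 481.2 -139.7  121.3] [3.142 0.    1.492] F tool [-0.6 -0.6  5.8] [ 0.01  0.04 -0.  ]
scene bar 0.97 [ 482. -136.  116.] [3.5 1.  5.6]
scene bar_fork 0.75 [497.   7. 122.] [147.6   4.2  -0.6]
scene bar_hook 0.66 [ 470. -274.  120.] [-135.    -0.6    1.3]
scene stud_left 0.87 [494.   2. 115.] [142.3   1.8   6.7]
scene stud_right 0.94 [ 470. -276.  115.] [-136.4   -0.8    6.2]
top bar 0.89 [ 485. -134.  118.] [6.1 3.4 3.3]
top bar_fork 0.89 [492.   5. 118.] [145.5  -0.6   3.2]
top bar_hook 0.62 [ 473. -274.  121.] [-134.7    2.4    0.2]
top stud_left 0.64 [495.   4. 116.] [144.    2.2   5.5]
top stud_right 0.65 [ 472. -277.  112.] [-137.6    1.2    9.6]
scene bar 0.63 [ 482. -137.  119.] [3.1 0.3 2.2]
scene bar_fork 0.74 [496.   1. 121.] [141.5   3.7  -0. ]
scene bar_hook 0.75 [ 470. -271.  124.] [-131.5   -0.3   -2.7]
scene stud_left 0.77 [496.   2. 116.] [142.1   3.5   4.8]
scene stud_right 0.98 [ 469. -278.  119.] [-138.8   -1.4    2. ]
top bar_fork 0.77 [493.   9. 117.] [149.4  -0.2   3.8]
top bar_hook 0.91 [ 475. -274.  120.] [-134.4    4.3    1. ]
top stud_left 0.82 [495.   4. 112.] [144.    2.6   9.6]
top stud_right 0.97 [ 472. -277.  112.] [-137.4    1.9    9.5]
```

Request:
{"op": "apply_moves", "data": {"commands": [[[0,0,-0.005],[-0.15,0,0],1],[[0,0,-0.005],[-0.15,0,0.15],1],[[0,0,-0.005],[-0.15,0,0.3],1],[[0,0,-0.005],[-0.15,0,0.3],1]]}}

```text
time: 49.25
tcp_pos: [481.1, -141.3, 118.7]
ee_rot: [3.141, 0.0, 1.497]
contact_force: [-1.0, 0.1, -1.8]
width: 0.336
gripper_force: 64.4
```

Run:
```python
from h import *
o=robot.observe(); M=R.from_euler('xyz',o['ee_rot']); print(o['tcp_pos'].round(1),o['ee_rot'].round(3),'F tool',M.inv().apply(o['contact_force']).round(1),o['wrist_torque'].round(2))
```

```text
[ 481.1 -141.3  118.7] [3.141 0.    1.497] F tool [ 0.1 -1.   1.8] [-0.04  0.13  0.06]
```

Request:
{"op": "apply_moves", "data": {"commands": [[[0,0,0],[0,0,0.05],-1],[[0,0,0],[0,0,0.05],-1],[[0,0,0],[0,0,0.05],-1],[[0,0,0],[0,0,0.05],-1],[[0,0,0],[0,0,-2],-1],[[0,0,0],[0,0,-6],-1],[[0,0,0],[0,0,-11],-1],[[0,0,0],[0,0,-15],-1]]}}

```text
time: 50.05
tcp_pos: [481.3, -141.3, 271.0]
ee_rot: [3.139, 0.001, 1.497]
contact_force: [0.1, -1.2, -0.5]
width: 0.998
gripper_force: 0.0
```

Request:
{"op": "apply_moves", "data": {"commands": [[[0,0,0.1],[4,-1.7,0],-1],[[0,0,0.2],[8,-3.4,1],-1],[[0,0,0.3],[12,-5,3],-1],[[0,0,0.4],[16,-6.7,5],-1],[[0,0,0.507],[18.8,-7.8,6.5],-1],[[0,0,0.507],[18.8,-7.8,6.5],-1],[[0,0,0.507],[18.8,-7.8,6.5],-1],[[0,0,0.507],[18.8,-7.8,6.5],-1]]}}

```text
time: 50.85
tcp_pos: [418.1, 51.4, 204.0]
ee_rot: [3.14, -0.001, 0.99]
contact_force: [-0.9, -0.2, 1.2]
width: 1.0
gripper_force: 0.0
```

Run:
```python
from h import *
plan(416.6,52,200,.99)
for c in('wrist','scene','top'):
    im=grab(c); cv2.imwrite(f'pics/{c}13.png',im[:,:,::-1])
    if c=='wrist': find(c,['crank','crank_knob','coaster']); np.save('i13.npy',robot.camera_info('wrist'),allow_pickle=True)
    else: find(c,['crank','crank_knob','bar','bar_fork','bar_hook','stud_left','stud_right','drive','board'])
a=cv2.imread('pics/wrist13.png'); b=cv2.resize(cv2.imread('pics/scene13.png')[160:260,265:395],(520,400),interpolation=cv2.INTER_CUBIC)
cv2.imwrite('pics/both13.png',np.hstack([cv2.resize(a[0:300,130:340],(280,400),interpolation=cv2.INTER_CUBIC),b]))
```

```text
plan turn [ 0.002 -0.001 -0.   ] shift [-0.04 -0.16  0.4 ] | at [418.1  51.4 204. ] [ 3.14e+00 -1.00e-03  9.90e-01] w 1.0 t 50.9 F [-0.9 -0.2  1.2]
wrist place crank [484. -75.  20.] 0.38 
wrist place crank_knob [433.  75.  57.] 0.84 
wrist place coaster [457. 138.   4.] 0.97 
scene place crank_knob [435.  79.  60.] 0.56 
scene place bar_fork [495.  -1. 117.] 0.96 
scene place bar_hook [ 469. -276.  120.] 0.74 
scene place stud_right [ 472. -281.  113.] 0.93 
scene place drive [ 478. -136.  141.] 0.46 
scene place board [ 487. -140.   68.] 0.83 
top place crank [472. 133.  11.] 0.59 
top place crank_knob [438.  79.  60.] 0.44 
top place bar_hook [468. 133.  11.] 0.32
```

View pics/both13.png

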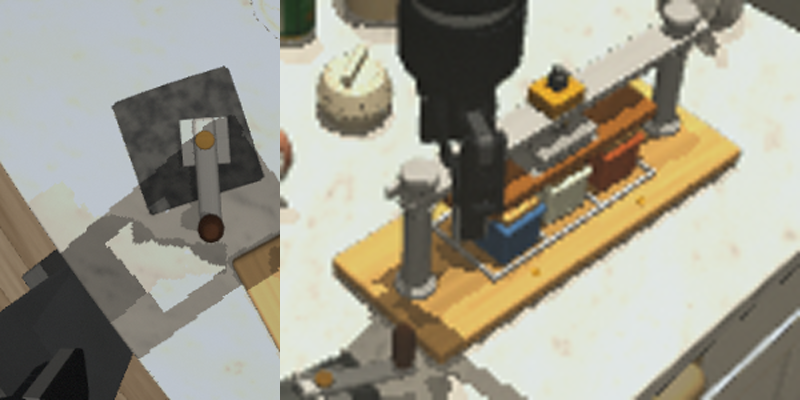

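The bar lies across both studs under their heads, over board and moulds. In the left panel the crank hub is at (205,140) and the knob at (211,228). Computing the crank pose.

Run:
```python
from h import *
i=np.load('i13.npy',allow_pickle=True).item()
n=lambda p:np.array([(130+u*.75,v*.75) for u,v in p])
b=px2w('wrist',n([(205,139.5)]),38,i)[0]; k=px2w('wrist',n([(210.5,228)]),79,i)[0]
h=px2w('wrist',n([(181,118),(229,120),(228,165),(181,166)]),30,i)[:,:2]
print('bolt',b.round(1),'knob',k.round(1),'yaw',np.arctan2(*(k-b)[:2][::-1]).round(3),np.linalg.norm((k-b)[:2]).round(1))
print('hub',h.round(1),h.mean(0).round(1),[np.arctan2(*(h[q]-h[p])[::-1]).round(3) for p,q in((0,1),(3,2),(0,3),(1,2))])
w10=np.load('i10.npy',allow_pickle=True).item()
b=px2w('wrist',np.array([(219,57)])*.7,38,w10)[0]; k=px2w('wrist',np.array([(205,129)])*.7,79,w10)[0]; print('w10',b.round(1),k.round(1),np.arctan2(*(k-b)[:2][::-1]).round(3))
plan(466,128,60,.99)
```

```text
bolt [464.3 127.3  38. ] knob [435.7  76.7  79. ] yaw -2.087 58.1
hub [[459.  150.7]
 [486.9 130.4]
 [468.2 103.2]
 [439.5 121.3]] [463.4 126.4] [np.float64(-0.629), np.float64(-0.564), np.float64(-2.156), np.float64(-2.173)]
w10 [464.2 127.4  38. ] [443.4  69.   79. ] -1.913
plan turn [ 0.  0. -0.] shift [ 9.03 -0.09 14.33] | at [417.1  52.  203.3] [3.141 0.    0.99 ] w 1.004 t 52.0 F [ 0.2  0.6 -0. ]
```

Request:
{"op": "apply_moves", "data": {"commands": [[[0,0,-0.01],[4.5,-0.1,2],-1],[[0,0,-0.01],[8.9,-0.2,5],-1],[[0,0,-0.01],[8.9,-0.2,9],-1],[[0,0,-0.01],[8.9,-0.2,13],-1],[[0,0,-0.01],[8.9,-0.2,16],-1],[[0,0,-0.01],[8.9,-0.2,18.5],-1],[[0,0,-0.01],[8.9,-0.2,19.1],-1],[[0,0,-0.01],[8.9,-0.2,19.1],-1]]}}

```text
time: 52.85
tcp_pos: [464.1, 127.4, 11.8]
ee_rot: [-3.14, 0.001, 1.0]
contact_force: [0.3, -0.1, 1.1]
width: 1.001
gripper_force: 0.0
```

Request:
{"op": "apply_moves", "data": {"commands": [[[0,0,0],[0,0,0],1],[[0,0,0],[0,0,0],1],[[0,0,0],[0,0,0],1],[[0,0,0],[0,0,0],1],[[0,0,0],[0,0,0],1],[[0,0,0],[0,0,0],1],[[0,0,0],[0,0,0],1],[[0,0,0],[0,0,0],1]]}}

```text
time: 53.65
tcp_pos: [464.8, 127.7, 13.6]
ee_rot: [3.14, -0.001, 1.0]
contact_force: [-2.1, 0.6, 7.2]
width: 0.383
gripper_force: 59.6
```

Request:
{"op": "apply_moves", "data": {"commands": [[[0,0,0],[0,0,-3],1],[[0,0,0],[0,0,-8],1],[[0,0,0],[0,0,-13],1],[[0,0,0],[0,0,-18],1],[[0,0,0],[0,0,-22],1],[[0,0,0],[0,0,-22],1],[[0,0,0],[0,0,-22],1]]}}

```text
time: 54.35
tcp_pos: [463.9, 127.4, 232.6]
ee_rot: [3.141, -0.001, 1.0]
contact_force: [-1.7, -0.7, -3.7]
width: 0.377
gripper_force: 61.1
```

Run:
```python
from h import *
plan(482,-138,234,1.49)
tc=robot.observe()['tcp_pos']; M=R.from_euler('xyz',robot.observe()['ee_rot'])
for c in('wrist','scene','top'):
    robot.grab_frame(c)
    T=np.array(robot.camera_info(c)['world_from_camera'])
    for n in('crank','crank_knob','drive','bar'):
        for d in robot.place_of(c,n)[:1]:
            p=T[:3,:3]@d['centre']+T[:3,3]; print(c,n,round(d['conf'],2),p.round(0),M.inv().apply(p-tc).round(1))
```

```text
plan turn [ 0.001 -0.    -0.49 ] shift [-21.35  15.87  -0.15] | at [463.9 127.4 232.6] [ 3.141e+00 -1.000e-03  1.000e+00] w 0.377 t 54.4 F [-1.7 -0.7 -3.7]
wrist crank 0.84 [464. 123. 226.] [-3.6  2.7  6.9]
wrist bar 0.84 [ 481. -135.  117.] [-211.5  155.9  115.4]
scene crank 0.58 [462. 126. 227.] [-2.2 -0.9  5.6]
scene crank_knob 0.73 [430.  80. 272.] [-58.6  -2.6 -39.7]
scene drive 0.4 [ 481. -139.  139.] [-215.   158.1   94. ]
scene bar 0.96 [ 484. -140.  115.] [-213.9  161.   117.8]
top crank 0.62 [472. 133. 232.] [9.3 3.6 0.7]
top crank_knob 0.56 [439.  81. 275.] [-52.5   4.1 -42.1]
top drive 0.56 [438.  80. 274.] [-53.8   3.7 -41.8]
```

Request:
{"op": "apply_moves", "data": {"commands": [[[0,0,-0.07],[-3.4,2.4,0],1],[[0,0,-0.14],[-6.8,4.7,0],1],[[0,0,-0.21],[-10.2,7.1,0],1],[[0,0,-0.28],[-13.6,9.4,0],1],[[0,0,-0.35],[-17,11.8,0],1],[[0,0,-0.42],[-20.4,14.1,0],1],[[0,0,-0.49],[-23.8,16.5,0],1],[[0,0,-0.49],[-27,18.8,0],1]]}}

```text
time: 55.9
tcp_pos: [476.4, -203.2, 232.5]
ee_rot: [3.141, 0.0, 1.49]
contact_force: [0.9, 0.7, -2.7]
width: 0.38
gripper_force: 61.1
```

Request:
{"op": "apply_moves", "data": {"commands": [[[0,0,0],[0,0,2],1],[[0,0,0],[0,0,4.2],1],[[0,0,0],[0,0,4.2],1],[[0,0,0],[0,0,4.2],1],[[0,0,0],[0,0,4.2],1]]}}

```text
time: 56.4
tcp_pos: [477.4, -201.4, 191.6]
ee_rot: [3.139, 0.001, 1.49]
contact_force: [0.1, 0.5, -2.8]
width: 0.382
gripper_force: 61.0
```

Run:
```python
from h import *
o=robot.observe(); plan(476,-202,190,1.49)
i=robot.camera_info('wrist'); np.save('i14.npy',i,allow_pickle=True)
im=grab('wrist')[:,:,::-1]; cv2.imwrite('pics/w14raw.png',im)
# crop of middle columns, 3x in drive area and hub area
cv2.imwrite('pics/w14.png',cv2.resize(im[130:370,190:390],(500,600),interpolation=cv2.INTER_CUBIC))
tc=o['tcp_pos']; M=R.from_euler('xyz',o['ee_rot'])
for c in('wrist','scene','top'):
    robot.grab_frame(c)
    T=np.array(robot.camera_info(c)['world_from_camera'])
    for n in('crank','crank_knob','drive','bar'):
        for d in robot.place_of(c,n)[:1]:
            p=T[:3,:3]@d['centre']+T[:3,3]; print(c,n,round(d['conf'],2),p.round(0),M.inv().apply(p-tc).round(1))
```

```text
plan turn [0.002 0.001 0.   ] shift [-0.07 -0.14  0.16] | at [ 477.4 -201.4  191.6] [3.139e+00 1.000e-03 1.490e+00] w 0.382 t 56.4 F [ 0.1  0.5 -2.8]
wrist crank 0.75 [ 479. -203.  186.] [-1.9  1.3  5.3]
wrist drive 0.93 [ 482. -139.  147.] [62.4 -0.2 44.2]
wrist bar 0.88 [ 484. -138.  119.] [63.3  1.4 73. ]
scene crank 0.45 [ 477. -200.  188.] [ 0.9 -0.8  3.9]
scene drive 0.51 [ 481. -137.  139.] [65.  -1.3 52.4]
scene bar 0.62 [454. 135.  -2.] [333.5 -50.8 193.6]
top bar 0.58 [ 485. -135.  114.] [66.8  2.4 77.6]
```

View pics/w14.png

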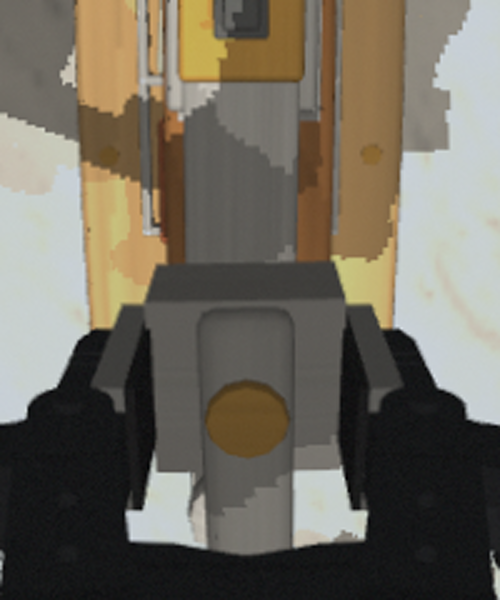

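The drive (243,15) on its yellow block lies almost straight below the camera. The crank hub top spans (147–343, 298–470) with its bolt at (247,418), held square. Now the offset between socket and drive.

Run:
```python
from h import *
i=np.load('i14.npy',allow_pickle=True).item(); im=cv2.imread('pics/w14raw.png')
tc=np.array([477.4,-201.4,191.6]); M=R.from_euler('xyz',[3.139,.001,1.49])
t=lambda uv,z: M.inv().apply(px2w('wrist',np.array(uv,float),z,i)-tc).round(1)
hsv=cv2.cvtColor(im,cv2.COLOR_BGR2HSV); sub=hsv[60:175,245:330]
m=((sub[...,0]>18)&(sub[...,0]<32)&(sub[...,1]>150)).astype(np.uint8)
n,l,s,c=cv2.connectedComponentsWithStats(m); print([(x[0]+245,x[1]+60,x[2],x[3],x[4]) for x in s[1:] if x[4]>50])
g=cv2.cvtColor(im,6); print('col288 rows',g[95:170:1,288].tolist()); print('row 137',g[137,260:316].tolist()); print('row128',g[128,260:316].tolist())
n_=lambda u,v:(190+u/2.5,130+v/2.5)
for z in(184,188): print(z,'bolt',t([n_(247,418)],z+30),'hub top',t([n_(147,298),n_(343,298),n_(160,470),n_(335,470)],z+20).tolist())
```

```text
[(np.int32(262), np.int32(112), np.int32(26), np.int32(50), np.int32(431))]
col288 rows [119, 117, 119, 118, 118, 117, 117, 118, 117, 117, 107, 85, 96, 104, 107, 107, 106, 106, 108, 107, 106, 106, 107, 106, 106, 106, 106, 107, 85, 88, 94, 92, 56, 55, 62, 61, 61, 62, 63, 62, 62, 61, 61, 63, 63, 59, 51, 53, 62, 59, 74, 96, 106, 104, 104, 104, 105, 106, 105, 106, 105, 105, 105, 104, 105, 97, 87, 78, 110, 116, 117, 117, 117, 117, 118]
row 137 [169, 118, 146, 164, 172, 171, 171, 171, 170, 170, 169, 169, 167, 166, 146, 100, 93, 93, 89, 77, 97, 104, 94, 62, 61, 62, 62, 61, 61, 62, 62, 62, 61, 53, 54, 62, 61, 73, 106, 107, 106, 107, 108, 107, 105, 106, 107, 107, 104, 101, 93, 92, 110, 126, 125, 117]
row128 [177, 113, 148, 165, 172, 171, 171, 171, 170, 171, 169, 170, 165, 157, 148, 91, 85, 93, 88, 65, 81, 79, 63, 84, 84, 78, 54, 56, 55, 55, 54, 56, 55, 57, 64, 62, 62, 77, 106, 106, 109, 108, 108, 107, 107, 108, 109, 108, 106, 102, 95, 89, 104, 126, 125, 119]
184 bolt [[ -3.4   1.3 -22.4]] hub top [[14.5, -15.9, -12.5], [14.5, 17.9, -12.4], [-20.7, -15.1, -12.4], [-20.8, 18.0, -12.3]]
188 bolt [[ -1.1   1.3 -26.4]] hub top [[16.0, -15.4, -16.5], [16.0, 17.3, -16.4], [-18.1, -14.6, -16.4], [-18.1, 17.5, -16.3]]
```

Run:
```python
from h import *
i=np.load('i14.npy',allow_pickle=True).item()
tc=np.array([477.4,-201.4,191.6]); M=R.from_euler('xyz',[3.139,.001,1.49])
t=lambda uv,z: M.inv().apply(px2w('wrist',np.array(uv,float),z,i)-tc).round(1)
print(t([(286.5,134),(261,134),(312.5,134),(286.5,106),(286.5,162)],144.))
print(t([(286,134.5)],160))
n_=lambda u,v:(190+u/2.5,130+v/2.5)
print('bar edges',t([n_(186,200),n_(298,200)],128))
print(i['world_from_camera'][:3,3]-tc)
plan(477,-201,192,1.49)
```

```text
[[ 62.2   0.1  47.5]
 [ 62.3 -14.7  47.5]
 [ 62.3  15.1  47.6]
 [ 78.6   0.1  47.5]
 [ 45.7   0.   47.6]]
[[62.1 -0.1 31.5]]
bar edges [[ 12.7 -14.5  63.5]
 [ 12.7  14.8  63.6]]
[  5.89640195  64.66191429 142.64900616]
plan turn [-0.  0. -0.] shift [ 0.03  0.04 -0.17] | at [ 476.6 -201.3  190.3] [-3.142  0.     1.49 ] w 0.382 t 57.2 F [ 0.2  0.6 -2.8]
```

Request:
{"op": "apply_moves", "data": {"commands": [[[0,0,-0.005],[3,0,0],1],[[0,0,-0.005],[6,0,0],1],[[0,0,-0.005],[6.44,-0.04,1],1],[[0,0,-0.005],[6.44,-0.04,2],1],[[0,0,-0.005],[6.44,-0.04,2],1],[[0,0,-0.005],[6.44,-0.04,2],1],[[0,0,-0.005],[6.44,-0.04,2],1]]}}

```text
time: 57.9
tcp_pos: [481.6, -137.8, 170.4]
ee_rot: [3.141, 0.0, 1.494]
contact_force: [0.4, -0.6, -2.5]
width: 0.381
gripper_force: 61.0
```

Run:
```python
from h import *
plan(481.45,-137.1,160,1.495)
```

```text
plan turn [ 0.     0.    -0.001] shift [ 0.07 -0.02  1.04] | at [ 481.6 -137.8  170.4] [3.141 0.    1.494] w 0.381 t 57.9 F [ 0.4 -0.6 -2.5]
```

Request:
{"op": "apply_moves", "data": {"commands": [[[0,0,0],[0.05,0,0.4],1],[[0,0,0],[0.05,0,0.8],1],[[0,0,0],[0.05,0,1],1],[[0,0,0],[0.05,0,1],1]]}}

```text
time: 58.3
tcp_pos: [481.1, -136.6, 159.9]
ee_rot: [-3.141, -0.0, 1.495]
contact_force: [-0.1, 0.3, -3.1]
width: 0.383
gripper_force: 61.1
```

Request:
{"op": "apply_moves", "data": {"commands": [[[0,0,0],[0,0,0.2],1],[[0,0,0],[0,0,0.4],1],[[0,0,0],[0,0,0.4],1]]}}

```text
time: 58.6
tcp_pos: [481.3, -136.6, 156.1]
ee_rot: [-3.141, 0.0, 1.495]
contact_force: [-0.5, -0.9, -3.7]
width: 0.38
gripper_force: 61.1
```

Request:
{"op": "apply_moves", "data": {"commands": [[[0,0,0],[0,0,0.2],1],[[0,0,0],[0,0,0.4],1],[[0,0,0],[0,0,0.4],1]]}}

```text
time: 58.9
tcp_pos: [481.3, -136.6, 152.0]
ee_rot: [-3.141, 0.0, 1.495]
contact_force: [0.2, -0.8, -2.9]
width: 0.383
gripper_force: 61.1
```

Request:
{"op": "apply_moves", "data": {"commands": [[[0,0,0],[0,0,0.1],1],[[0,0,0],[0,0,0.3],1],[[0,0,0],[0,0,0.3],1]]}}

```text
time: 59.2
tcp_pos: [481.4, -136.6, 149.1]
ee_rot: [-3.142, 0.0, 1.495]
contact_force: [-0.2, -0.5, -3.7]
width: 0.381
gripper_force: 61.1
```

Request:
{"op": "apply_moves", "data": {"commands": [[[0,0,0],[0,0,0.1],1],[[0,0,0],[0,0,0.2],1],[[0,0,0],[0,0,0.2],1]]}}

```text
time: 59.5
tcp_pos: [481.5, -136.6, 148.0]
ee_rot: [3.141, 0.0, 1.495]
contact_force: [-1.0, -0.4, 3.6]
width: 0.379
gripper_force: 61.7
```

Request:
{"op": "apply_moves", "data": {"commands": [[[0,0,0],[0,0,0.1],1],[[0,0,0],[0,0,0.2],1],[[0,0,0],[0,0,0.2],1]]}}

```text
time: 59.8
tcp_pos: [481.6, -136.6, 147.9]
ee_rot: [3.14, 0.001, 1.495]
contact_force: [-5.4, 1.4, 15.7]
width: 0.38
gripper_force: 63.3
```

The crank is seated on the block: contact at TCP z 148, with the drive inside the socket. I'll release the hub and go over the knob.

Request:
{"op": "apply_moves", "data": {"commands": [[[0,0,0],[0,0,-0.15],1],[[0,0,0],[0,0,-0.15],-1],[[0,0,0],[0,0,-0.15],-1],[[0,0,0],[0,0,-0.15],-1],[[0,0,0],[0,0,-0.15],-1],[[0,0,0],[0,0,-3],-1],[[0,0,0],[0,0,-6],-1],[[0,0,0],[0,0,-8.2],-1]]}}

```text
time: 60.6
tcp_pos: [481.9, -136.6, 228.8]
ee_rot: [3.14, 0.0, 1.495]
contact_force: [0.1, 0.9, -0.3]
width: 1.004
gripper_force: 0.0
```

Request:
{"op": "apply_moves", "data": {"commands": [[[0,0,0],[-3,0,0],-1],[[0,0,0],[-6.1,0,0],-1],[[0,0,0],[-6.1,0,0],-1],[[0,0,0],[-6.1,0,0],-1]]}}

```text
time: 61.0
tcp_pos: [476.6, -197.5, 227.0]
ee_rot: [-3.141, -0.001, 1.493]
contact_force: [-0.1, 0.1, 0.4]
width: 0.997
gripper_force: 0.0
```

Run:
```python
from h import *
o=robot.observe(); tc=o['tcp_pos']; M=R.from_euler('xyz',o['ee_rot']); print(tc.round(1),o['ee_rot'].round(3),o['contact_force'].round(1))
for c in('wrist','scene','top','scene'):
    robot.grab_frame(c)
    T=np.array(robot.camera_info(c)['world_from_camera'])
    for n in('crank','crank_knob','bar','bar_fork','bar_hook'):
        for d in robot.place_of(c,n)[:1]:
            p=T[:3,:3]@d['centre']+T[:3,3]; print(c,n,round(d['conf'],2),p.round(0),M.inv().apply(p-tc).round(1))
```

```text
[ 476.6 -197.5  227. ] [-3.141e+00 -1.000e-03  1.493e+00] [-0.1  0.1  0.4]
wrist crank 0.79 [ 483. -142.  142.] [55.5  2.4 85.1]
wrist crank_knob 0.71 [ 478. -197.  189.] [ 0.1  1.1 37.6]
wrist bar_hook 0.91 [ 469. -283.  119.] [-86.2  -0.9 107.6]
scene crank 0.71 [ 482. -137.  148.] [60.5  0.5 79.1]
scene crank_knob 0.82 [ 479. -194.  192.] [ 3.4  2.2 34.6]
scene bar 0.69 [ 486. -139.  117.] [ 59.3   5.  110.1]
scene bar_fork 0.85 [492.   5. 120.] [2.031e+02 2.000e-01 1.067e+02]
scene bar_hook 0.74 [ 472. -275.  118.] [-77.4   1.2 108.5]
top crank 0.47 [ 490. -135.  144.] [63.2  8.4 82.6]
top crank_knob 0.41 [ 490. -136.  143.] [62.3  8.5 83.8]
top bar 0.57 [ 484. -136.  116.] [ 61.8   2.7 111.3]
top bar_fork 0.72 [ 481. -197.   18.] [  0.5   4.3 209. ]
top bar_hook 0.56 [ 473. -274.  119.] [-76.7   2.6 108.3]
scene crank 0.68 [ 482. -138.  148.] [59.3  0.9 79.1]
scene crank_knob 0.68 [ 480. -195.  193.] [ 3.   2.8 33.8]
scene bar 0.83 [ 485. -137.  118.] [ 60.9   4.  109.3]
scene bar_fork 0.95 [492.   0. 121.] [1.984e+02 1.000e-01 1.064e+02]
scene bar_hook 0.78 [ 476. -276.  120.] [-78.7   5.3 106.5]
```

Request:
{"op": "apply_moves", "data": {"commands": [[[0,0,0],[0.15,0,2],-1],[[0,0,0],[0.15,0,4],-1],[[0,0,0],[0.15,0,4.8],-1],[[0,0,0],[0.15,0,4.8],-1],[[0,0,0],[0.15,0,4.8],-1]]}}

```text
time: 62.7
tcp_pos: [477.4, -196.1, 179.9]
ee_rot: [3.141, 0.0, 1.495]
contact_force: [-0.3, 0.6, -0.1]
width: 1.001
gripper_force: 0.0
```

Request:
{"op": "apply_moves", "data": {"commands": [[[0,0,0],[0,0,0],1],[[0,0,0],[0,0,0],1],[[0,0,0],[0,0,0],1],[[0,0,0],[0,0,0],1],[[0,0,0],[0,0,0],1],[[0,0,0],[0,0,0],1],[[0,0,0],[0,0,0],1],[[0,0,0],[0,0,0],1]]}}

```text
time: 63.5
tcp_pos: [477.0, -196.0, 179.5]
ee_rot: [3.141, 0.0, 1.495]
contact_force: [-0.3, -1.1, 2.0]
width: 0.192
gripper_force: 58.4
```

Request:
{"op": "apply_moves", "data": {"commands": [[[0,0,0],[0,0,0],1],[[0,0,0],[0,0,0],1]]}}

```text
time: 63.7
tcp_pos: [477.0, -196.0, 179.5]
ee_rot: [3.141, 0.0, 1.495]
contact_force: [-0.9, -0.2, 2.7]
width: 0.195
gripper_force: 58.5
```

Request:
{"op": "apply_moves", "data": {"commands": [[[0,0,0],[0.2,-1.55,0],1],[[0,0,0],[0.8,-3,0],1],[[0,0,0],[1.76,-4.24,0],1],[[0,0,0],[3,-5.2,0],1],[[0,0,0],[4.45,-5.8,0],1],[[0,0,0],[6,-6,0],1],[[0,0,0],[7.55,-5.8,0],1],[[0,0,0],[9,-5.2,0],1]]}}

```text
time: 64.5
tcp_pos: [432.7, -101.1, 179.5]
ee_rot: [3.139, 0.001, 1.495]
contact_force: [2.8, -4.3, -0.8]
width: 0.192
gripper_force: 58.6
```

Run:
```python
from h import *
o=robot.observe(); tc=o['tcp_pos']; M=R.from_euler('xyz',o['ee_rot']); print(tc.round(1),o['ee_rot'].round(3),M.inv().apply(o['contact_force']).round(1),o['wrist_torque'].round(2))
for c in('scene','top'):
    robot.grab_frame(c)
    T=np.array(robot.camera_info(c)['world_from_camera'])
    for n in('crank','crank_knob','bar','bar_hook'):
        for d in robot.place_of(c,n)[:1]:
            p=T[:3,:3]@d['centre']+T[:3,3]; print(c,n,round(d['conf'],2),p.round(0))
o=robot.observe(); print(o['tcp_pos'].round(1),o['contact_force'].round(1))
```

```text
[ 432.7 -101.1  179.5] [3.139e+00 1.000e-03 1.495e+00] [-4.1  3.1  0.8] [-0.73 -0.69 -0.02]
scene crank 0.49 [ 482. -139.  148.]
scene crank_knob 0.57 [637. 149.  -4.]
scene bar 0.56 [ 483. -138.  118.]
scene bar_hook 0.67 [ 473. -276.  123.]
[ 431.9 -102.4  179.4] [1.8 0.4 2.9]
```

Request:
{"op": "apply_moves", "data": {"commands": [[[0,0,0],[1.24,0.95,0],1],[[0,0,0],[2.2,2.2,0],1],[[0,0,0],[2.8,3.64,0],1],[[0,0,0],[3,5.2,0],1],[[0,0,0],[2.8,6.75,0],1],[[0,0,0],[2.2,8.2,0],1],[[0,0,0],[1.24,9.44,0],1],[[0,0,0],[0,10.4,0],1]]}}

```text
time: 65.8
tcp_pos: [535.7, -109.4, 179.0]
ee_rot: [-3.138, -0.002, 1.495]
contact_force: [-3.0, -0.0, 3.7]
width: 0.192
gripper_force: 59.3
```

Request:
{"op": "apply_moves", "data": {"commands": [[[0,0,0],[-1.45,0.6,0],1],[[0,0,0],[-3,0.8,0],1],[[0,0,0],[-4.55,0.6,0],1],[[0,0,0],[-6,0,0],1],[[0,0,0],[-7.24,-0.95,0],1],[[0,0,0],[-8.2,-2.2,0],1],[[0,0,0],[-8.8,-3.64,0],1],[[0,0,0],[-9,-5.2,0],1]]}}

```text
time: 66.6
tcp_pos: [475.9, -196.8, 179.4]
ee_rot: [3.141, 0.001, 1.494]
contact_force: [1.5, 0.7, 1.8]
width: 0.191
gripper_force: 59.0
```

Request:
{"op": "apply_moves", "data": {"commands": [[[0,0,0],[0,0,0],1],[[0,0,0],[0,0,0],1],[[0,0,0],[0,0,0],1]]}}

```text
time: 66.9
tcp_pos: [476.8, -196.5, 179.5]
ee_rot: [-3.141, 0.002, 1.495]
contact_force: [-1.7, -5.1, 5.4]
width: 0.194
gripper_force: 59.2
```

Request:
{"op": "apply_moves", "data": {"commands": [[[0,0,0],[0.2,-1.55,0],1],[[0,0,0],[0.8,-3,0],1],[[0,0,0],[1.76,-4.24,0],1],[[0,0,0],[3,-5.2,-0.02],1],[[0,0,0],[4.45,-5.8,-0.04],1],[[0,0,0],[6,-6,-0.06],1],[[0,0,0],[7.55,-5.8,-0.08],1],[[0,0,0],[9,-5.2,-0.1],1]]}}

```text
time: 67.7
tcp_pos: [432.3, -100.9, 179.8]
ee_rot: [3.141, -0.0, 1.495]
contact_force: [2.4, -3.7, -0.7]
width: 0.192
gripper_force: 58.8
```

Request:
{"op": "apply_moves", "data": {"commands": [[[0,0,0],[1.24,0.95,-0.02],1],[[0,0,0],[2.2,2.2,-0.05],1],[[0,0,0],[2.8,3.64,-0.08],1],[[0,0,0],[3,5.2,-0.1],1],[[0,0,0],[2.8,6.75,-0.13],1],[[0,0,0],[2.2,8.2,-0.16],1],[[0,0,0],[1.24,9.44,-0.18],1],[[0,0,0],[0,10.4,-0.2],1]]}}

```text
time: 68.5
tcp_pos: [535.6, -109.9, 181.4]
ee_rot: [-3.138, -0.001, 1.495]
contact_force: [-2.7, -0.1, -0.8]
width: 0.192
gripper_force: 58.9
```

Request:
{"op": "apply_moves", "data": {"commands": [[[0,0,0],[-1.45,0.6,-0.03],1],[[0,0,0],[-3,0.8,-0.06],1],[[0,0,0],[-4.55,0.6,-0.09],1],[[0,0,0],[-6,0,-0.12],1],[[0,0,0],[-7.24,-0.95,-0.15],1],[[0,0,0],[-8.2,-2.2,-0.18],1],[[0,0,0],[-8.8,-3.64,-0.21],1],[[0,0,0],[-9,-5.2,-0.25],1]]}}

```text
time: 69.3
tcp_pos: [476.2, -196.6, 185.2]
ee_rot: [3.139, 0.001, 1.494]
contact_force: [0.8, 2.1, -2.7]
width: 0.193
gripper_force: 58.7
```

Request:
{"op": "apply_moves", "data": {"commands": [[[0,0,0],[0,0,0],1],[[0,0,0],[0,0,0],1],[[0,0,0],[0,0,0],1]]}}

```text
time: 69.6
tcp_pos: [477.3, -196.2, 185.1]
ee_rot: [3.141, 0.001, 1.495]
contact_force: [0.4, 0.0, -0.8]
width: 0.189
gripper_force: 58.6
```

Run:
```python
from h import *
o=robot.observe(); print(o['tcp_pos'].round(1),o['contact_force'].round(1),o['wrist_torque'].round(2))
for c in('scene','top','scene'):
    robot.grab_frame(c)
    T=np.array(robot.camera_info(c)['world_from_camera'])
    for n in('crank','crank_knob','bar','bar_hook','bar_fork','board'):
        for d in robot.place_of(c,n)[:1]:
            p=T[:3,:3]@d['centre']+T[:3,3]; print(c,n,round(d['conf'],2),p.round(0))
```

```text
[ 477.3 -196.2  185.1] [ 0.4  0.  -0.8] [0.08 0.04 0.  ]
scene crank 0.8 [ 482. -137.  151.]
scene crank_knob 0.69 [495.   6. 114.]
scene bar 0.74 [ 484. -137.  120.]
scene bar_hook 0.92 [ 467. -277.  126.]
scene bar_fork 0.83 [495.   2. 124.]
scene board 0.65 [ 485. -138.   67.]
top crank 0.6 [ 488. -134.  149.]
top crank_knob 0.39 [ 482. -192.  195.]
top bar 0.75 [ 486. -138.  122.]
top bar_hook 0.74 [ 471. -273.  123.]
top bar_fork 0.95 [494.   8. 121.]
top board 0.73 [ 485. -133.   75.]
scene crank 0.5 [ 482. -137.  152.]
scene crank_knob 0.24 [454. 138.   2.]
scene bar 0.71 [ 485. -136.  122.]
scene bar_hook 0.97 [ 469. -275.  126.]
scene bar_fork 0.72 [495.   2. 124.]
scene board 0.59 [ 482. -141.   67.]
```

Request:
{"op": "apply_moves", "data": {"commands": [[[0,0,0],[0.2,-1.55,0],1],[[0,0,0],[0.8,-3,0],1],[[0,0,0],[1.76,-4.24,-0.02],1],[[0,0,0],[3,-5.2,-0.04],1],[[0,0,0],[4.45,-5.8,-0.06],1],[[0,0,0],[6,-6,-0.06],1],[[0,0,0],[7.55,-5.8,-0.06],1],[[0,0,0],[9,-5.2,-0.06],1]]}}

```text
time: 71.45
tcp_pos: [432.1, -100.8, 185.7]
ee_rot: [3.14, 0.0, 1.495]
contact_force: [3.9, -5.1, -2.7]
width: 0.198
gripper_force: 58.7
```

Request:
{"op": "apply_moves", "data": {"commands": [[[0,0,0],[1.24,0.95,0],1],[[0,0,0],[2.2,2.2,0],1],[[0,0,0],[2.8,3.64,0],1],[[0,0,0],[3,5.2,0],1],[[0,0,0],[2.8,6.75,0],1],[[0,0,0],[2.2,8.2,0],1],[[0,0,0],[1.24,9.44,0],1],[[0,0,0],[0.53,10.05,0],1]]}}

```text
time: 72.25
tcp_pos: [532.6, -104.4, 185.1]
ee_rot: [-3.139, -0.001, 1.495]
contact_force: [-3.6, 0.1, 3.4]
width: 0.192
gripper_force: 59.5
```

Request:
{"op": "apply_moves", "data": {"commands": [[[0,0,0],[0,0,0],1],[[0,0,0],[0,0,0],1],[[0,0,0],[0,0,0],1],[[0,0,0],[0,0,0],1]]}}

```text
time: 72.65
tcp_pos: [532.3, -104.3, 185.4]
ee_rot: [3.141, 0.0, 1.495]
contact_force: [-1.0, -2.0, 1.0]
width: 0.189
gripper_force: 59.4
```

Run:
```python
from h import *
o=robot.observe(); print(o['tcp_pos'].round(1),o['contact_force'].round(1),o['wrist_torque'].round(2))
z={}
for c in('scene','top','scene','scene'):
    robot.grab_frame(c)
    T=np.array(robot.camera_info(c)['world_from_camera'])
    for n in('crank','bar','bar_hook','bar_fork','board','stud_left'):
        for d in robot.place_of(c,n)[:1]:
            p=T[:3,:3]@d['centre']+T[:3,3]; z.setdefault(n,[]).append(p.round(0).tolist())
for n in z: print(n,z[n])
```

```text
[ 532.3 -104.3  185.4] [-1. -2.  1.] [-0.32  0.4  -0.01]
crank [[479.0, -137.0, 152.0], [489.0, -135.0, 153.0], [482.0, -138.0, 150.0], [483.0, -136.0, 152.0]]
bar [[484.0, -139.0, 122.0], [487.0, -136.0, 120.0], [484.0, -137.0, 123.0], [488.0, -80.0, 22.0]]
bar_hook [[469.0, -277.0, 127.0], [472.0, -273.0, 121.0], [472.0, -277.0, 126.0]]
bar_fork [[495.0, 3.0, 124.0], [473.0, -276.0, 125.0], [494.0, 2.0, 124.0], [496.0, 4.0, 126.0]]
board [[486.0, -142.0, 70.0], [487.0, -135.0, 74.0], [485.0, -139.0, 70.0], [486.0, -139.0, 66.0]]
stud_left [[495.0, 3.0, 115.0], [494.0, 6.0, 113.0], [496.0, 3.0, 119.0]]
```

Request:
{"op": "apply_moves", "data": {"commands": [[[0,0,0],[0,0,0],-1],[[0,0,0],[0,0,0],-1],[[0,0,0],[0,0,0],-1],[[0,0,0],[0,0,0],-1],[[0,0,0],[0,0,0],-1],[[0,0,0],[0,0,-3],-1],[[0,0,0],[0,0,-6],-1],[[0,0,0],[0,0,-6],-1]]}}

```text
time: 74.85
tcp_pos: [534.9, -105.0, 249.7]
ee_rot: [3.133, 0.001, 1.495]
contact_force: [0.2, -0.0, 1.0]
width: 1.0
gripper_force: 0.0
```

Request:
{"op": "apply_moves", "data": {"commands": [[[0,0,0.13],[-1,-1.2,0],-1],[[0,0,0.26],[-2,-2.6,0],-1],[[0,0,0.39],[-3,-4,0],-1],[[0,0,0.52],[-3.7,-4.8,0],-1],[[0,0,0.65],[-3.7,-4.8,0],-1],[[0,0,0.78],[-3.7,-4.8,0],-1],[[0,0,0.925],[-3.7,-4.8,0],-1],[[0,0,0.925],[-3.7,-4.8,0],-1]]}}

```text
time: 75.65
tcp_pos: [481.5, -137.7, 244.8]
ee_rot: [-3.141, 0.0, 0.57]
contact_force: [-0.1, 0.4, -0.1]
width: 1.0
gripper_force: 0.0
```

Request:
{"op": "apply_moves", "data": {"commands": [[[0,0,0],[0,0,0],-1],[[0,0,0],[0,0,0],-1]]}}

```text
time: 75.85
tcp_pos: [481.8, -137.7, 245.2]
ee_rot: [-3.141, 0.0, 0.572]
contact_force: [-0.2, 0.9, 0.5]
width: 1.004
gripper_force: 0.0
```

Run:
```python
from h import *
o=robot.observe(); tc=o['tcp_pos']; M=R.from_euler('xyz',o['ee_rot']); print(tc.round(1),o['ee_rot'].round(3))
for c in('wrist','scene','wrist'):
    im=robot.grab_frame(c)
    T=np.array(robot.camera_info(c)['world_from_camera'])
    for n in('crank','crank_knob','bar_hook','bar_fork'):
        for d in robot.place_of(c,n)[:1]:
            p=T[:3,:3]@d['centre']+T[:3,3]; print(c,n,round(d['conf'],2),p.round(0),M.inv().apply(p-tc).round(1))
plan(481.5,-137.5,156,.57)
```

```text
[ 481.8 -137.7  245.2] [-3.141  0.     0.572]
wrist crank 0.89 [ 485. -141.  147.] [ 0.7  4.7 98.1]
wrist crank_knob 0.75 [ 529. -110.  199.] [54.7  1.7 45.8]
wrist bar_fork 0.64 [498.  -4. 123.] [  86.  -104.1  121.9]
scene crank 0.75 [ 482. -139.  150.] [-0.1  1.2 95.3]
scene crank_knob 0.63 [ 537. -102.  198.] [66.1 -0.2 47.1]
scene bar_hook 0.73 [ 469. -275.  125.] [-85.1 108.2 120.4]
scene bar_fork 0.83 [495.   3. 125.] [  87.2 -111.3  120.1]
wrist crank 0.97 [ 484. -141.  146.] [ 0.5  4.  98.9]
wrist crank_knob 0.7 [ 532. -108.  198.] [58.4  2.  46.9]
wrist bar_fork 0.63 [496.  -1. 125.] [  86.1 -106.7  119.8]
plan turn [ 0. -0. -0.] shift [-0.01 -0.04  8.94] | at [ 481.8 -137.8  245.4] [ 3.141 -0.     0.57 ] w 0.996 t 76.6 F [ 0.3 -0.1  0.1]
```

Request:
{"op": "apply_moves", "data": {"commands": [[[0,0,0],[0,0.1,4],-1],[[0,0,0],[0,0.1,7],-1],[[0,0,0],[0,0.1,8.7],-1],[[0,0,0],[0,0.1,9],-1],[[0,0,0],[0,0.1,9],-1],[[0,0,0],[0,0.1,9],-1]]}}

```text
time: 77.2
tcp_pos: [483.2, -138.9, 156.6]
ee_rot: [3.14, -0.001, 0.57]
contact_force: [0.2, 0.2, 0.7]
width: 0.996
gripper_force: 0.0
```

Request:
{"op": "apply_moves", "data": {"commands": [[[0,0,0],[0,0,0],1],[[0,0,0],[0,0,0],1],[[0,0,0],[0,0,0],1],[[0,0,0],[0,0,0],1],[[0,0,0],[0,0,0],1],[[0,0,0],[0,0,0],1],[[0,0,0],[0,0,0],1],[[0,0,0],[0,0,0],1]]}}

```text
time: 78.0
tcp_pos: [482.1, -138.1, 156.3]
ee_rot: [-3.141, -0.0, 0.57]
contact_force: [-1.5, 2.1, 6.9]
width: 0.376
gripper_force: 64.8
```

Request:
{"op": "apply_moves", "data": {"commands": [[[0,0,0],[0,0,-0.7],1],[[0,0,0],[0,0,-1.5],1],[[0,0,0],[0,0,-2.5],1],[[0,0,0],[0,0,-4],1],[[0,0,0],[0,0,-7],1],[[0,0,0],[0,0,-9],1],[[0,0,0],[0,0,-9],1],[[0,0,0],[0,0,-9],1]]}}

```text
time: 78.8
tcp_pos: [482.1, -138.7, 245.4]
ee_rot: [3.141, 0.0, 0.57]
contact_force: [-0.5, -0.1, -3.7]
width: 0.372
gripper_force: 63.8
```

Run:
```python
from h import *
o=robot.observe(); tc=o['tcp_pos']; M=R.from_euler('xyz',o['ee_rot']); print(tc.round(1),o['ee_rot'].round(3),o['contact_force'].round(1))
for c in('wrist','scene','top'):
    im=robot.grab_frame(c)
    T=np.array(robot.camera_info(c)['world_from_camera'])
    for n in('crank','crank_knob','bar','bar_hook','bar_fork','coaster'):
        for d in robot.place_of(c,n)[:1]:
            p=T[:3,:3]@d['centre']+T[:3,3]; print(c,n,round(d['conf'],2),p.round(0),M.inv().apply(p-tc).round(1))
plan(456,138,245,.57)
```

```text
[ 482.1 -138.7  245.4] [3.141 0.    0.57 ] [-0.5 -0.1 -3.7]
wrist crank 0.68 [ 469. -283.  126.] [-88.6 114.8 119.7]
wrist crank_knob 0.73 [491.   1. 121.] [  82.5 -112.8  124.4]
wrist bar 0.73 [490.   2. 120.] [  82.4 -114.7  125.8]
wrist bar_hook 0.78 [ 466. -283.  125.] [-91.1 112.5 120.2]
wrist bar_fork 0.68 [495.  -1. 122.] [  84.8 -109.1  123.3]
wrist coaster 0.92 [454. 140.   4.] [ 126.6 -250.2  240.9]
scene crank 0.72 [ 476. -197.   20.] [-36.   45.5 225.7]
scene crank_knob 0.73 [ 536. -105.  284.] [ 63.6   0.8 -39. ]
scene bar 0.94 [ 482. -137.  122.] [  1.3  -1.6 122.9]
scene bar_hook 0.56 [ 471. -275.  125.] [-82.6 108.7 120.5]
scene bar_fork 0.58 [495.   4. 124.] [  87.7 -112.8  121.8]
scene coaster 0.68 [452. 139.   0.] [ 124.3 -249.9  245.2]
top bar 0.67 [ 486. -137.  121.] [  3.8   0.5 124. ]
top bar_fork 0.5 [489.   7. 120.] [  84.5 -119.3  125.7]
top coaster 0.9 [455. 145.   4.] [ 130.5 -253.6  241. ]
plan turn [ 0. -0. -0.] shift [ 12.7  -24.71   0.04] | at [ 482.4 -138.6  245.4] [ 3.141 -0.     0.57 ] w 0.374 t 79.8 F [ 0.3  0.8 -2.7]
```

Request:
{"op": "apply_moves", "data": {"commands": [[[0,0,0],[2.1,-4.1,0],1],[[0,0,0],[4.2,-8.2,0],1],[[0,0,0],[6.3,-12.3,0],1],[[0,0,0],[8.5,-16.6,0],1],[[0,0,0],[10.7,-20.8,0],1],[[0,0,0],[12.8,-24.9,0],1],[[0,0,0],[12.8,-24.9,0],1],[[0,0,0],[12.8,-24.9,0],1]]}}

```text
time: 80.65
tcp_pos: [455.5, 140.9, 245.3]
ee_rot: [3.141, 0.0, 0.573]
contact_force: [0.2, -0.7, -3.4]
width: 0.381
gripper_force: 63.7
```

Request:
{"op": "apply_moves", "data": {"commands": [[[0,0,0],[0,0,5],1],[[0,0,0],[0,0,10],1],[[0,0,0],[0,0,15],1],[[0,0,0],[0,0,19],1],[[0,0,0],[0,0,21.5],1],[[0,0,0],[0,0,22.4],1],[[0,0,0],[0,0,22.4],1],[[0,0,0],[0,0,22.4],1]]}}

```text
time: 81.45
tcp_pos: [457.2, 139.8, 22.6]
ee_rot: [3.141, -0.003, 0.569]
contact_force: [0.8, 0.2, -3.7]
width: 0.378
gripper_force: 63.7
```

Request:
{"op": "apply_moves", "data": {"commands": [[[0,0,0],[0,0,0.2],1],[[0,0,0],[0,0,0.4],1],[[0,0,0],[0,0,0.4],1]]}}

```text
time: 81.75
tcp_pos: [456.1, 140.2, 17.9]
ee_rot: [3.141, -0.001, 0.57]
contact_force: [0.2, 0.3, -3.7]
width: 0.38
gripper_force: 63.7
```

Request:
{"op": "apply_moves", "data": {"commands": [[[0,0,0],[0,0,0.1],1],[[0,0,0],[0,0,0.2],1],[[0,0,0],[0,0,0.2],1]]}}

```text
time: 82.05
tcp_pos: [456.0, 140.2, 16.2]
ee_rot: [3.141, -0.001, 0.57]
contact_force: [-1.3, -0.1, 5.9]
width: 0.379
gripper_force: 64.6
```

Request:
{"op": "apply_moves", "data": {"commands": [[[0,0,0],[0,0,0.1],1],[[0,0,0],[0,0,0.1],1]]}}

```text
time: 82.25
tcp_pos: [456.0, 140.2, 16.1]
ee_rot: [3.141, -0.001, 0.57]
contact_force: [-3.9, -1.2, 14.6]
width: 0.378
gripper_force: 65.6
```

Request:
{"op": "apply_moves", "data": {"commands": [[[0,0,0],[0,0,-0.2],1],[[0,0,0],[0,0,-0.2],-1],[[0,0,0],[0,0,-0.2],-1],[[0,0,0],[0,0,-0.2],-1],[[0,0,0],[0,0,-0.2],-1],[[0,0,0],[0,0,-0.2],-1],[[0,0,0],[0,0,-3],-1],[[0,0,0],[0,0,-7],-1]]}}

```text
time: 83.05
tcp_pos: [454.1, 139.6, 83.3]
ee_rot: [-3.14, 0.006, 0.57]
contact_force: [1.3, 0.1, -0.1]
width: 0.999
gripper_force: 0.0
```

Request:
{"op": "apply_moves", "data": {"commands": [[[0,0,0],[0,0,-5],-1],[[0,0,0],[0,0,-10],-1],[[0,0,0],[0,0,-14.5],-1],[[0,0,0],[0,0,-14.5],-1]]}}

```text
time: 83.45
tcp_pos: [459.3, 141.1, 235.8]
ee_rot: [3.137, -0.013, 0.57]
contact_force: [0.6, 0.5, 0.3]
width: 1.001
gripper_force: 0.0
```

Request:
{"op": "apply_moves", "data": {"commands": [[[0,0,-0.13],[-2.1,3.7,0],-1],[[0,0,-0.26],[-4.2,7.5,0],-1],[[0,0,-0.39],[-6.3,11.2,0],-1],[[0,0,-0.52],[-8.4,14.9,0],-1],[[0,0,-0.65],[-10.5,18.7,0],-1],[[0,0,-0.78],[-12.6,22.4,0],-1],[[0,0,-0.92],[-14.7,26.1,0],-1],[[0,0,-0.92],[-16.8,29.9,0],-1]]}}

```text
time: 84.25
tcp_pos: [475.1, -203.8, 228.5]
ee_rot: [-3.14, -0.001, 1.492]
contact_force: [1.1, 0.8, 0.3]
width: 0.997
gripper_force: 0.0
```

Request:
{"op": "apply_moves", "data": {"commands": [[[0,0,0],[0,0,2],-1],[[0,0,0],[0,0,4],-1],[[0,0,0],[0,0,4],-1],[[0,0,0],[0,0,4],-1]]}}

```text
time: 84.65
tcp_pos: [475.4, -202.1, 189.0]
ee_rot: [-3.14, -0.0, 1.49]
contact_force: [-0.5, 1.3, -0.4]
width: 1.001
gripper_force: 0.0
```

Run:
```python
from h import *
plan(476,-202,190,1.49)
i=robot.camera_info('wrist'); im=grab('wrist')[:,:,::-1]; cv2.imwrite('pics/w15.png',im)
f=find('wrist',['drive','bar','bar_hook','bar_fork','board','mould_white','mould_red','mould_blue','stud_left'])
from scipy.ndimage import label
g=cv2.cvtColor(im,6)
d=f['drive'][0][0]; T=np.linalg.inv(np.array(i['world_from_camera'])); q=T[:3,:3]@d+T[:3,3]; F=210/np.tan(np.radians(i['fov_y'])/2)
r=np.hypot(q[0],q[1]); th=np.arctan2(r,-q[2]); u=i['cx']+F*th*q[0]/r; v=i['cy']-F*th*q[1]/r; print('drive px',u,v)
u,v=int(u),int(v); s=im[v-30:v+30,u-30:u+30]; h=cv2.cvtColor(s,cv2.COLOR_BGR2HSV)
print('\n'.join(' '.join('%3d'%x for x in row) for row in h[::2,::2,1]))
```

```text
plan turn [-0.001 -0.    -0.   ] shift [ 0.02  0.06 -0.1 ] | at [ 475.4 -202.1  189. ] [-3.14 -0.    1.49] w 1.001 t 84.7 F [-0.5  1.3 -0.4]
wrist place drive [ 485. -138.  154.] 0.66 
wrist place bar [ 483. -137.  126.] 0.84 
drive px 294.92728948613797 130.37001279485116
 17  19  20  17  17  19  15  17  19  17  20  17  19  17  18  17  20  17  17  17  17  20  17  19  20  18  16  18  18  95
 50 137 135 140 141 138 130 133 134 143 148 146 146 148 144 144 140 143 143 133 119 121 114 100  87  51  18  21  16  94
153 160 161 160 159 157 158 161 161 158 162 158 163 159 162 160 158 160 157 159 162 163 157 163 161 158  42  21  16 109
159 164 163 159 159 161 164 162 164 160 164 160 164 165 159 159 162 159 162 162 161 164 161 163 159 162 106  21  14  98
163 161 162 161 164 159 164 163 163 159 162 164 162 163 160 163 159 161 160 159 161 162 162 160 162 161 101  18  19  98
164 161 159 157 161 164 159 162 166 160 162 158 162 161 164 159 160 162 162 159 162 162 159 157 164 159 103  16  19  95
157 160 152 159 156 161 159 162 161 162 162 159 163 159 159 159 162 161 162 159 159 166 158 159 159 165  8
[... 2073 characters left out ...]
 151 150 148 151 151 162 159 163 160 159 163 165 160 159 161 157 159 161 162 159 163  47  17  16 138
163 152 149 152 149 149 150 152 152 153 166 166 163 164 159 163 163 160 161 159 158 161 163 161 159 158  44  17  20 144
164 152 149 149 147 152 150 148 152 151 163 162 159 161 161 163 162 160 163 160 161 161 160 159 158 166  38  17  22 141
163 149 152 150 150 150 150 151 160 158 161 161 160 161 161 161 160 160 161 158 160 164 161 162 158 161  34  15  20 148
162 149 149 150 152 149 152 152 160 163 162 161 160 158 163 165 161 160 159 159 163 162 158 161 160 158  31  19  18 149
164 151 152 150 150 152 152 150 157 156 159 160 160 165 162 161 161 159 159 162 157 165 161 163 160 161  25  19  20 140
```

The drive's square is turned 33° past 900°, which gives about 2.59 turns as intended. One last check of the placings before handing in.

Run:
```python
from h import *
for c in('scene','top'):
    robot.grab_frame(c); find(c,['mould_white','mould_red','mould_blue','board','bar','bar_fork','bar_hook','crank','coaster'])
print(robot.observe()['time'])
```

```text
scene place mould_white [ 482. -143.   18.] 0.6 
scene place mould_red [ 476. -199.   21.] 0.44 
scene place mould_blue [482. -84.  19.] 0.58 
scene place board [ 485. -137.   66.] 0.98 
scene place bar [ 485. -138.  121.] 0.84 
scene place bar_fork [494.   5. 128.] 0.64 
scene place bar_hook [ 470. -276.  130.] 0.85 
scene place crank [457. 141.  12.] 0.82 
scene place coaster [455. 139.  -2.] 0.94 
top place mould_white [ 484. -137.   23.] 0.52 
top place mould_red [ 480. -195.   18.] 0.54 
top place board [ 486. -133.   71.] 0.5 
top place bar [ 483. -135.  124.] 0.58 
top place bar_fork [494.  11. 119.] 0.63 
top place bar_hook [497.   7. 113.] 0.58 
top place crank [463. 141.  10.] 0.46 
top place coaster [453. 143.   5.] 0.83 
86.15
```

```bash
python3 -c "
from station import robot
print(robot.sign_off())"
```

```text
the job is handed in; nothing more can be done
None
```

The job is handed in at about 86 s: all three moulds stand in the bays with the board on their lids, the bar is hooked on both studs and wound about 2.6 turns, and the crank is back on its coaster; I could not read the spring's compression directly, so "half compressed" rests on that turn count.

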